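# Test the caramel, stir the nuts in the milk pan and plug the stirrer back into its stand

### The arm

A 6-joint arm with a two-finger parallel gripper is mounted at the origin on a cart in front of the work surface, level with it; the furniture and walls round the work are solid. World frame = base frame: x ahead of the robot, y to its left, z up, the work surface at z = 0. Lengths are in m, angles in degrees, forces in N, time in s.
With the tool pointing down it reaches from about 0.4 to 0.825 m from the base axis. Payload 7 kg.
Tool frame: the origin (TCP) lies at the centre of the arm's flange, where the gripper is bolted on; the fingertips stand 178 mm ahead of it and the grasp point (between the pads) lies 159 mm ahead of it; z points along the fingers, y is the line along which they close (so a half turn about z gives the same grasp; the last joint's range is limited). The gripper opens to 88 mm and grips with 3 to 60 N. Pads are 19 mm wide; open, the fingers measure 130 mm over their backs; the gripper's body (78 mm by 193 mm) begins 47 mm behind the grasp point.
Start: joints at [-50.529, 20.546, 0.682, 0, -70.136, -16.507], TCP at [0.263, -0.621, 0.405] pointing down, gripper open.
Joint ranges: [-176.03, 176.03], [-82.01, 121.73], [-58.28, 71.71], [-173.87, 95.51], [-174.79, -0.11], [-173.66, 173.66]. Speed limits (degrees/s): [136.94, 136.94, 172.46, 180, 180, 180].

### API

Orientations are given as [roll, pitch, yaw] about the fixed x, y, z axes, in that order (R = Rz(yaw) Ry(pitch) Rx(roll)).
In Python, from plant import telemetry, snapshot, workorder, nets gives the robot as it stands.
- The arm moves only by the shell command python3 -m creep 'ROWS'. ROWS is JSON, a list that holds one entry, the list of rows, each a list of 5 numbers: the shift along the tool's x, y, z normalised to -1 to 1, where 1 is 0.2 m, then the turn about the tool's z normalised to -1 to 1, where 1 is pi/2 rad, then the opening, from 0 (shut) to 1 (fully open). In form: [[[x, y, z, spin, hand], ...]]. A call has 1 to 8 rows; each row shifts and turns the commanded pose from where the row before left it, along the tool's axes as they then stand; what a row does not reach is not made up. A row lasts 1/12 s, in which the tool goes at most 41.7 mm and 7.16 degrees, less where a joint would pass 70% of its speed; a pose out of reach is approached as far as the arm can. A call with a number of a shift or a turn outside -1 to 1 is refused whole. A call with a gripper value outside its range is refused whole. The fingers move at their own pace and stop on an object; the grip force is fixed at half the most. Time passes only in rows, so rows that do not move let the fingers close. It gives the time, the measured TCP pose, the force, the opening and the grip force at its end, in the units of the state.
- telemetry.get_obs(): the state, without advancing time (a new reading comes with each control period).
- snapshot(name): name is "side" or "top" or "wrist"; returns a dict with "frame" (420x560x3 uint8, red, green, blue), "fx", "fy", "cx", "cy" (pixels), "k1" (the pictures are not rectified: a ray, as slopes to the right and down, at radius r is drawn at 1 + k1 r^2 times it, then the intrinsics apply), "rvec" (rotation vector, rad) and "tvec" (3), from world to camera coordinates, as OpenCV has them; the wrist camera has in their place "mount" (4x4, takes a point from camera to tool coordinates, whose origin is the TCP and whose axes are the flange's). Camera axes: x right, y down, z forward; pixel columns grow to the right and rows downward; lengths in m; the calibration is good to about 2 mm. A picture is of the moment at which its call begins: read the wrist's pose just before it. There is no depth.
- workorder.close_job(): hands the job in; it is judged then, once.
Trained networks look in a picture, given as the dict that the camera call returned (one of the last four; its "shot" number tells which), for a name from the list of things; names that differ only in an ending like _2 or _b are one class to them, and where a whole thing is asked for, a point or a joint stands for the part that bears it (a point fixed in the world has none). Each returns a list of dicts, best first, with "confidence" (0 to 1); they miss things now and then, are a little off and sometimes report something else, mostly with a low value. They report only what shows in the picture. A call takes as long as a camera call. They do not tell look-alikes from the thing itself.
- nets.find_in(picture, query): "uv" ([column, row] in pixels, amid what is visible of it).
- nets.masks_of(picture, query): "region" (420x560 bool, what is visible of it) and "uv" ([column, row] in pixels, amid what is visible of it).
- nets.landmark_of(picture, query): "uv" ([column, row] in pixels: a listed point, or the origin of a listed thing).
The state is a dict: "clock": time; "joint_pos": joint angles; "qvel": joint speeds; "tau": joint torques, N m; "tool_pos": TCP position; "orientation": TCP orientation; "force": force on the tool from outside, world axes, zero at the start; "moment": the same for the moment, N m; "opening": finger opening in m; "gripper_force": force on a finger pad.
Only numpy, scipy, OpenCV 4.12 (cv2) and the standard library are available. Lean on these libraries where they do the work, as an engineer would, in place of code of your own. Each camera call takes 0.05 s, during which the arm holds its last target. There are 200 camera calls.

### The job

Draw the wooden stirrer out of its leaning stand and test the caramel block in the middle of the milk pan by resting the stirrer's foot on it gently: its height is not known and it cracks if pressed hard. Then lower the foot among the nuts at the pan's handle side and, keeping it low and well out from the middle, stir two full turns anticlockwise as seen from above, back to the handle side, so that every nut gets shifted. Last, plug the stirrer's block back into the socket of the stand, fully home, and let go; all the nuts stay in the pan, the pan stays where it is and the other things are not disturbed.

Things in the scene. Friction and masses are not known exactly. Their poses are not given: they have to be found in the camera images.
- stirrer: wooden stirrer, 90 g. Origin: centre of its flange's underside; z up through the handle, x along its broad side. In mm from the origin: block handle 30 (x) x 26 (y) up to +67; flange 46 x 42 from 0 to +6; block plug 30 (x) x 26 (y) down to -15, then 26 x 22 to -22; below, a 12 round rod to a round foot 18 across, lowest point -110. Starts plugged in the leaning socket
- stirrer_grip (a point): point in the middle of the stirrer's block handle, 40 mm above its origin, where to grip (26 mm across its y)
- stirrer_foot (a point): lowest point of the stirrer's round foot
- stand: fixed wooden stirrer stand, foot 150 x 110 mm; origin on the worktop under the socket mouth; its own -x is the side to which the socket leans (roughly towards the robot); socket mouth 128 mm above the worktop, top of the plugged-in handle about 190
- socket: head of the stand, a 72 x 75 x 20 mm wooden block, origin at the centre of its underside, own z along the socket's axis out of the mouth, leaning 25 degrees from vertical; x and y as the stirrer's x and y when plugged in
- socket_hole0 (a point): centre of the socket's mouth on the head's top face; the rectangular hole is 33 (x) x 29 (y) mm, goes right through the 20 mm head, and takes the plug; fully home, the stirrer's origin lies here and its flange rests on the head (foot then clear of the stand's base)
- pan: loose steel milk pan, 0.9 kg, 128 mm across, rim 68 high, wall 3, bottom 5 thick (inner bottom 5 above the origin, inside radius 60). Origin: centre of its underside; x along its black-ended handle, which reaches 178 from the centre at 48 to 76 height. A hard round caramel block 22 across sits in the middle; top 10 to 28 above the inner bottom, differently each time; it cracks above 16 N
- nut_0: dark round macadamia nut in its shell, 22 mm across, 12 g, loose in the pan; origin at its centre; at the start the five lie in a ring about 40 mm from the pan's centre, with a gap at the handle side
- nut_1: dark round macadamia nut in its shell, 22 mm across, 12 g, loose in the pan; origin at its centre
- nut_2: dark round macadamia nut in its shell, 22 mm across, 12 g, loose in the pan; origin at its centre
- nut_3: dark round macadamia nut in its shell, 22 mm across, 12 g, loose in the pan; origin at its centre
- nut_4: dark round macadamia nut in its shell, 22 mm across, 12 g, loose in the pan; origin at its centre
- mill: bystander: clear salt mill with a grey top, 44 mm wide, 90 tall; origin at the centre of its underside
- mug: bystander: mug, 78 mm wide, 92 tall, with a handle; origin at the centre of its underside
- lemon: bystander: lemon, 71x53x51 mm; origin at the centre of its underside
- spice: bystander: spice jar with a screw cap, 44 mm wide, 99 tall; origin at the centre of its underside
- jam: bystander: jam jar with a pale lid, 65 mm wide, 94 tall; origin at the centre of its underside
Mind the look-alikes: they are no part of the job. Of the things shaped like the stirrer, the wooden one is meant.

How it is judged:
By the outcome, as a careful person would: the job done as asked, in the order asked, and still so for the second after the job is handed in, with the robot touching nothing.
It also fails if it takes over 72 s, if anything falls off the work surface, if the arm or the gripper's body presses on something with over 40 N, if the wrist force passes 120 N, or if a joint passes its speed limit or range.

## Working session

There is one attempt and no reset: what is moved stays moved. The work goes in short steps, Python scripts to look and compute and a shell command to move; the robot and the scene stay as the last step left them, time stands still between calls to the robot, and variables do not carry over. Pictures are saved under pics/ and viewed, at most 10 in all, crops included, and the job is handed in when it is done.

```bash
mkdir -p pics; ls
cat > h.py <<'E'
import numpy as np, cv2
from scipy.spatial.transform import Rotation as R
from plant import telemetry, snapshot, workorder, nets
def cam(p,obs=None):
    "world->cam Rm,t"
    if 'rvec' in p:
        return cv2.Rodrigues(np.array(p['rvec'],float))[0], np.array(p['tvec'],float).ravel()
    T=np.eye(4); T[:3,:3]=R.from_euler('xyz',obs['orientation'],degrees=True).as_matrix(); T[:3,3]=obs['tool_pos']
    W=np.linalg.inv(T@np.array(p['mount'])); return W[:3,:3],W[:3,3]
def ray(p,uv,obs=None):
    Rm,t=cam(p,obs); d=np.array([(uv[0]-p['cx'])/p['fx'],(uv[1]-p['cy'])/p['fy']]); x=d.copy()
    for _ in range(20): x=d/(1+p['k1']*(x@x))
    v=Rm.T@np.array([x[0],x[1],1]); return -Rm.T@t, v/np.linalg.norm(v)
def at_z(p,uv,z,obs=None):
    o,v=ray(p,uv,obs); return o+v*(z-o[2])/v[2]
def proj(p,X,obs=None):
    Rm,t=cam(p,obs); c=Rm@np.array(X,float)+t; x=c[:2]/c[2]; x=x*(1+p['k1']*(x@x))
    return np.array([x[0]*p['fx']+p['cx'],x[1]*p['fy']+p['cy']])
def meet(rays):
    A=0;b=0
    for o,v in rays:
        P=np.eye(3)-np.outer(v,v); A=A+P; b=b+P@o
    X=np.linalg.solve(A,b); return X,[np.linalg.norm((np.eye(3)-np.outer(v,v))@(X-o)) for o,v in rays]
def save(p,n,crop=None,s=1):
    f=p['frame'][:,:,::-1]
    if crop: a,b,c,d=crop; f=f[b:d,a:c]
    cv2.imwrite('pics/'+n,cv2.resize(f,None,fx=s,fy=s,interpolation=cv2.INTER_CUBIC))
E
python3 - <<'E'
from h import *
o=telemetry.get_obs(); print({k:np.round(v,3).tolist() for k,v in o.items() if k in('clock','tool_pos','orientation','force','opening','joint_pos')})
P={}
for c in('top','side'):
    P[c]=snapshot(c); save(P[c],c+'0.png'); o0,_=ray(P[c],(280,210)); print(c,o0.round(3))
for q in('stirrer','stirrer_grip','stirrer_foot','stand','socket','socket_hole0','pan','nut_0','mill','mug','lemon','spice','jam'):
    for c in P:
        print(q,c,[(np.round(d['uv'],1).tolist(),round(d['confidence'],2)) for d in nets.landmark_of(P[c],q)])
E
```

```text
pics
{'clock': 0.0, 'joint_pos': [-50.532, 20.59, 0.634, -0.019, -70.133, -16.505], 'tool_pos': [0.263, -0.621, 0.404], 'orientation': [179.909, -0.008, -157.043], 'force': [-0.791, -0.352, -0.821], 'opening': 0.088}
top [ 0.337 -0.061  1.218]
side [0.035 0.759 0.574]
stirrer top [([172.8, 236.6], 0.93), ([259.7, 291.7], 0.86)]
stirrer side [([214.9, 261.5], 0.61), ([213.6, 259.3], 0.22)]
stirrer_grip top [([274.9, 284.0], 0.79), ([170.8, 243.0], 0.66)]
stirrer_grip side [([325.3, 273.3], 0.89), ([216.3, 241.6], 0.79)]
stirrer_foot top [([215.6, 313.2], 0.97), ([322.4, 261.3], 0.16)]
stirrer_foot side [([199.7, 293.0], 0.97), ([314.2, 304.9], 0.8)]
stand top [([185.3, 246.9], 0.77), ([166.6, 240.2], 0.72), ([351.0, 237.9], 0.62), ([404.3, 239.7], 0.27)]
stand side [([216.7, 314.8], 0.71)]
socket top [([174.4, 231.5], 0.89)]
socket side [([207.2, 264.6], 0.66)]
socket_hole0 top [([173.4, 235.0], 0.63)]
socket_hole0 side [([212.3, 258.9], 0.91)]
pan top [([334.9, 251.7], 0.81)]
pan side [([347.6, 210.9], 0.71), ([322.7, 242.2], 0.64)]
nut_0 top [([332.1, 237.2], 0.64), ([351.8, 253.6], 0.59), ([323.6, 260.9], 0.52), ([346.6, 238.6], 0.48)]
nut_0 side [([321.6, 225.5], 0.47)]
mill top [([255.9, 233.9], 0.59)]
mill side [([257.0, 272.0], 0.66)]
mug top [([297.2, 167.3], 0.84)]
mug side [([230.5, 231.3], 0.92)]
lemon top [([395.5, 193.4], 0.89), ([169.7, 241.7], 0.72), ([335.7, 251.6], 0.32)]
lemon side [([308.8, 209.1], 0.69)]
spice top [([240.6, 179.7], 0.87)]
spice side []
jam top [([406.4, 240.2], 0.85)]
jam side [([349.1, 215.1], 0.65)]
```

View pics/top0.png

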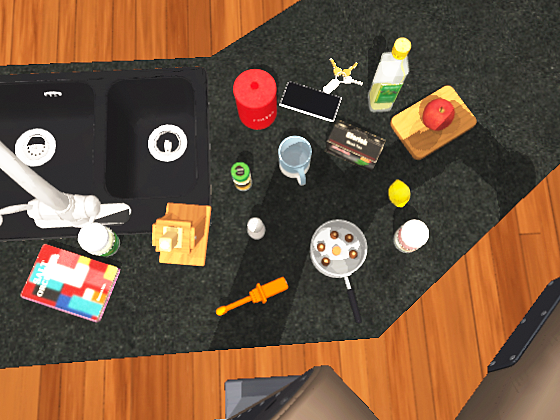

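View pics/side0.png

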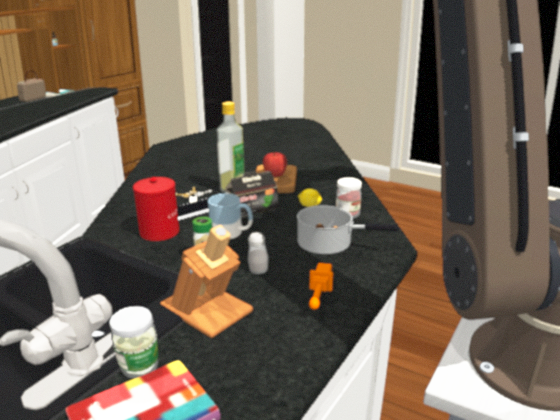

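```bash
cat >> h.py <<'E'
S25,C25=np.sin(np.radians(25)),np.cos(np.radians(25))
def stand_pts(x,y,yaw):
    c,s=np.cos(yaw),np.sin(yaw); h=np.array([x,y,.128]); a=np.array([-S25*c,-S25*s,C25])
    return {'stand':np.array([x,y,0]),'socket_hole0':h,'socket':h-.02*a,'stirrer_grip':h+.04*a,'stirrer':h}
E
python3 - <<'E'
from h import *
from scipy.optimize import least_squares
P={c:snapshot(c) for c in('top','side')}
M={('top','stirrer'):(172.8,236.6),('top','stirrer_grip'):(170.8,243),('side','stirrer_grip'):(216.3,241.6),('side','stirrer'):(214.9,261.5),('side','stand'):(216.7,314.8),('top','stand'):(185.3,246.9),('top','socket'):(174.4,231.5),('side','socket'):(207.2,264.6),('top','socket_hole0'):(173.4,235),('side','socket_hole0'):(212.3,258.9)}
f=lambda q:np.concatenate([proj(P[c],stand_pts(*q)[n])-np.array(u) for (c,n),u in M.items()])
for y0 in(-1,0,1):
    r=least_squares(f,[.3,.2,y0],loss='soft_l1'); print(r.x.round(4),np.degrees(r.x[2]).round(1),r.cost)
print(dict(zip(M,f(r.x).reshape(-1,2).round(1).tolist())))
X,e=meet([ray(P['top'],(170.8,243)),ray(P['side'],(216.3,241.6))]); print('grip',X.round(3),np.round(e,4))
X,e=meet([ray(P['top'],(173.4,235)),ray(P['side'],(212.3,258.9))]); print('hole',X.round(3),np.round(e,4))
# pan
m=nets.masks_of(P['top'],'pan')[0]; print('pan mask',m['uv'],m['confidence'],m['region'].sum())
print('pan landmark z=.005',at_z(P['top'],(334.9,251.7),0).round(3), 'handle end',at_z(P['top'],(357,318),.07).round(3),'rim c',at_z(P['top'],(338,248),.068).round(3))
for n,u,z in(('mill',(255.9,228),.09),('mug',(294,152),.09),('lemon',(399,193),.025),('spice',(240,170),.09),('jam',(415,231),.09),('orange',(260,292),.02),('bottle',(92,237),.1)): print(n,at_z(P['top'],u,z).round(3))
save(P['top'],'top_c.png',(140,190,390,340),3.2)
E
```

```text
[0.5548 0.1746 0.095 ] 5.4 14.221978942345649
[0.5548 0.1746 0.095 ] 5.4 14.221978942078344
[0.5548 0.1746 0.095 ] 5.4 14.22197894308928
{('top', 'stirrer'): [0.2, -1.0], ('top', 'stirrer_grip'): [-0.7, -2.8], ('side', 'stirrer_grip'): [2.7, 0.2], ('side', 'stirrer'): [-2.5, -3.9], ('side', 'stand'): [0.3, 0.7], ('top', 'stand'): [-0.9, -1.7], ('top', 'socket'): [0.0, 2.0], ('side', 'socket'): [2.0, 0.6], ('top', 'socket_hole0'): [-0.4, 0.6], ('side', 'socket_hole0'): [0.1, -1.3]}
grip [0.536 0.175 0.164] [0.0052 0.0052]
hole [0.556 0.174 0.125] [0.0006 0.0006]
pan mask [339.4, 251.4] 0.56 2566
pan landmark z=.005 [ 0.518 -0.193  0.   ] handle end [ 0.355 -0.223  0.07 ] rim c [ 0.516 -0.194  0.068]
mill [ 0.569 -0.006  0.09 ]
mug [ 0.749 -0.105  0.09 ]
lemon [ 0.651 -0.36   0.025]
spice [0.711 0.025 0.09 ]
jam [ 0.542 -0.37   0.09 ]
orange [ 0.429 -0.006  0.02 ]
bottle [0.568 0.362 0.1  ]
```

View pics/top_c.png

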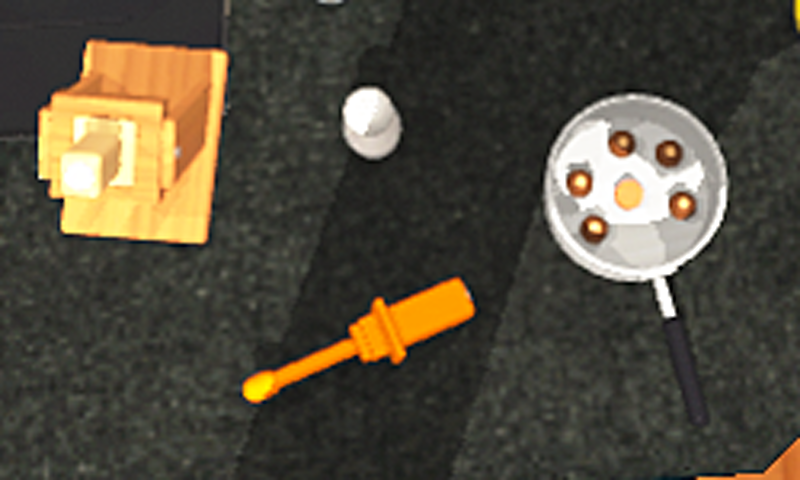

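Top view: wooden stirrer in the stand at crop-left, lying orange look-alike in the centre, pan with handle towards the robot at right. Moving over the stand for a wrist look.

```bash
R='[-0.116,0.131,0,0,1]'
python3 -m creep '[[[-0.116,0.131,0,0,1],[-0.116,0.131,0,0,1],[-0.116,0.131,0,0,1],[-0.116,0.131,0,0,1],[-0.116,0.131,0,0,1],[-0.116,0.131,0,0,1],[-0.116,0.131,0,0,1],[-0.116,0.131,0,0,1]]]'
python3 -m creep '[[[-0.116,0.131,0,0,1],[-0.116,0.131,0,0,1],[-0.116,0.131,0,0,1],[-0.116,0.131,0,0,1],[-0.116,0.131,0,0,1],[-0.116,0.131,0,0,1],[-0.116,0.131,0,0,1],[-0.116,0.131,0,0,1]]]'
python3 - <<'E'
from h import *
p=snapshot('wrist'); print(np.round(p['mount'],3).tolist(),p['fx'],p['k1'])
o=telemetry.get_obs(); print(o['clock'],np.round(o['tool_pos'],4),np.round(o['orientation'],2),np.round(o['joint_pos'],1),np.round(o['force'],2))
print([(np.round(d['uv'],1).tolist(),round(d['confidence'],2),at_z(p,d['uv'],0,o).round(3)) for d in nets.landmark_of(p,'pan')])
save(p,'w1.png')
E
```

```text
clock: 2.22
tool_pos: [0.3526, -0.3545, 0.4049]
orientation: [-180.0, 0.0, -157.0]
force: [0.7, 0.6, 0.2]
opening: 0.0875
gripper_force: 0.0
clock: 2.88
tool_pos: [0.4416, -0.089, 0.4052]
orientation: [-180.0, 0.1, -157.0]
force: [1.8, 0.1, 0.5]
opening: 0.0877
gripper_force: 0.0
[[0.0, -0.967, -0.256, 0.067], [1.0, 0.0, 0.0, 0.0], [-0.0, -0.256, 0.967, 0.02], [0.0, 0.0, 0.0, 1.0]] 370.7687926658412 -0.017835953627929765
2.9333 [ 0.4435 -0.0854  0.4052] [-1.8000e+02  1.6000e-01 -1.5695e+02] [ 14.2  -1.2 -26.   -0.  -65.  -81.1] [2.85 4.28 1.55]
[([155.7, 210.6], 0.71, array([ 0.521, -0.192,  0.   ]))]
```

```bash
python3 -m creep '[[[-0.097,0.132,0,0,1],[-0.097,0.132,0,0,1],[-0.097,0.132,0,0,1],[-0.097,0.132,0,0,1],[-0.097,0.132,0,0,1],[-0.097,0.132,0,0,1],[-0.097,0.132,0,0,1],[-0.097,0.132,0,0,1]]]' >/dev/null
python3 -m creep '[[[0,0,0,0.065,1],[0,0,0,0.065,1],[0,0,0,0.065,1],[0,0,0,0.065,1],[0,0,0,0.065,1],[0,0,0,0,1],[0,0,0,0,1]]]'
python3 - <<'E'
from h import *
from scipy.optimize import least_squares
o=telemetry.get_obs(); p=snapshot('wrist')
print(o['clock'],np.round(o['tool_pos'],4),np.round(o['orientation'],2),np.round(o['joint_pos'],1),np.round(o['force'],2))
M={}
for q in('stirrer','stirrer_grip','stand','socket','socket_hole0'):
    L=nets.landmark_of(p,q); print(q,[(np.round(d['uv'],1).tolist(),round(d['confidence'],2)) for d in L])
    if L: M[q]=L[0]['uv']
f=lambda q:np.concatenate([proj(p,stand_pts(*q)[n],o)-np.array(u) for n,u in M.items()])
r=least_squares(f,[.555,.175,0],loss='soft_l1'); print(r.x.round(4),np.degrees(r.x[2]),f(r.x).round(1))
m=nets.masks_of(p,'stand')
cv2.imwrite('pics/raw.png',p['frame'][:,:,::-1])
save(p,'w2.png',None,1.4)
E
```

```text
clock: 4.23
tool_pos: [0.5021, 0.1639, 0.4047]
orientation: [180.0, 0.0, 173.9]
force: [0.6, -0.8, -0.7]
opening: 0.0874
gripper_force: 0.0
4.2333 [0.5021 0.1639 0.4047] [180.     0.   173.88] [  39.4    6.7  -17.7    0.   -65.6 -135.5] [ 0.58 -0.8  -0.67]
stirrer [([93.4, 130.9], 0.95), ([299.6, 283.3], 0.81)]
stirrer_grip [([300.9, 280.0], 0.76), ([60.9, 146.7], 0.72)]
stand [([291.5, 232.8], 0.65)]
socket []
socket_hole0 []
[ 0.5246  0.1659 -2.3969] -137.33411384448192 [186.9 113.8  -0.3  -0.3 -12.7 -27.9]
```

View pics/w2.png

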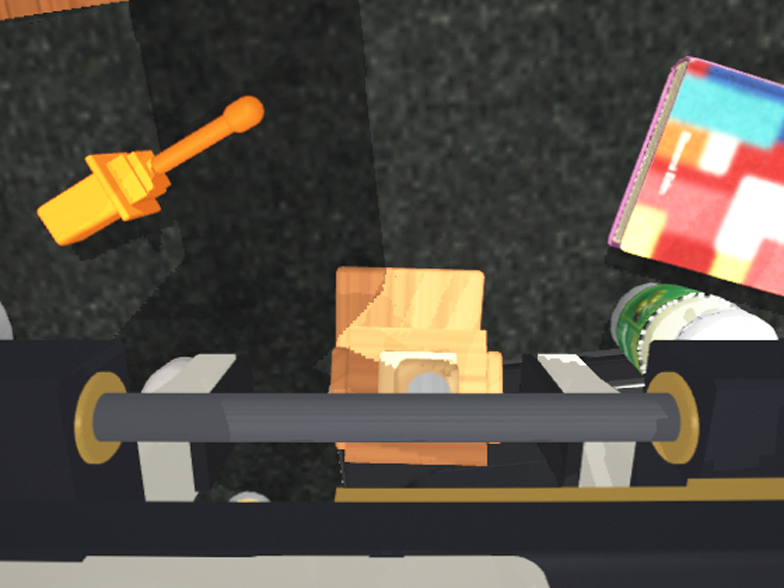

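Run:
```python
from h import *
from scipy.optimize import least_squares
o=telemetry.get_obs(); P={c:snapshot(c) for c in('top','side','wrist')}
a,b=[at_z(P['wrist'],np.array(u)/1.4,.012,o) for u in((336,268),(484,270))]; print('corners',a.round(4),b.round(4),np.linalg.norm(a-b),np.degrees(np.arctan2(-(b-a)[0],(b-a)[1])))
m=(a+b)/2; print('front mid',m)
M={('top','stirrer'):(172.8,236.6),('top','stirrer_grip'):(170.8,243),('side','stirrer_grip'):(216.3,241.6),('side','stirrer'):(214.9,261.5),('side','stand'):(216.7,314.8),('top','stand'):(185.3,246.9),('top','socket'):(174.4,231.5),('side','socket'):(207.2,264.6),('top','socket_hole0'):(173.4,235),('side','socket_hole0'):(212.3,258.9),('wrist','stirrer_grip'):(300.9,280),('wrist','stirrer'):(299.6,283.3)}
for yaw in np.radians([-4,-6]):
    f=lambda q:np.concatenate([(proj(P[c],stand_pts(*q,yaw)[n],o)-np.array(u)) for (c,n),u in M.items()])
    r=least_squares(f,[.55,.175],loss='soft_l1'); print(yaw,r.x.round(4),r.cost,stand_pts(*r.x,yaw)['stirrer_grip'].round(4))
    print(f(r.x).reshape(-1,2).round(1).tolist())
```

```text
corners [0.5033 0.1284 0.012 ] [0.5165 0.2358 0.012 ] 0.10816545631845423 -7.0060549339891605
front mid [0.50993266 0.18211081 0.012     ]
-0.06981317007977318 [0.5547 0.1763] 19.035937106198276 [0.5378 0.1775 0.1643]
[[-0.5, -0.8], [-2.8, -2.6], [1.2, 1.3], [-3.1, -3.5], [-0.2, 1.2], [-1.6, -1.6], [-0.1, 2.0], [1.9, 0.7], [-1.1, 0.8], [-0.5, -0.9], [-0.3, 0.9], [-1.6, -2.2]]
-0.10471975511965978 [0.5547 0.1759] 19.20284771802006 [0.5378 0.1777 0.1643]
[[-0.4, -0.9], [-2.9, -2.6], [1.1, 1.3], [-2.9, -3.6], [-0.1, 1.1], [-1.4, -1.6], [0.2, 2.0], [2.2, 0.5], [-1.0, 0.7], [-0.3, -1.0], [0.0, 1.0], [-2.2, -2.1]]
```

```bash
python3 -m creep '[[[-0.086,0.043,0,0,1],[-0.086,0.044,0,0,1],[0,0,0.1,0,1],[0,0,0.1,0,1],[0,0,0.1,0,1],[0,0,0.08,0,1],[0,0,0.03,0,1],[0,0,0,0,1]]]'
python3 - <<'E'
from h import *
o=telemetry.get_obs(); print(o['clock'],np.round(o['tool_pos'],4),np.round(o['orientation'],2),np.round(o['force'],2))
p=snapshot('side'); save(p,'s1.png',(150,150,350,350),3)
E
```

```text
clock: 5.4
tool_pos: [0.5378, 0.1777, 0.3211]
orientation: [-179.9, -0.1, 173.7]
force: [0.2, -0.3, -0.2]
opening: 0.0875
gripper_force: 0.0
5.4 [0.5378 0.1777 0.3211] [-1.7988e+02 -1.4000e-01  1.7372e+02] [ 0.24 -0.31 -0.19]
```

View pics/s1.png

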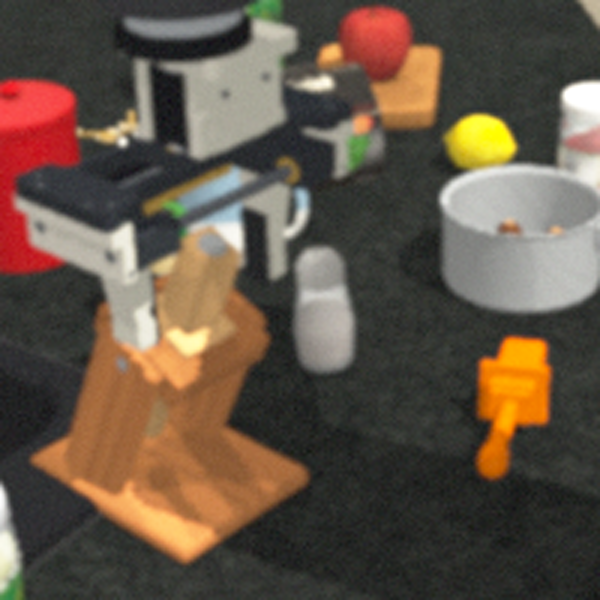

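```bash
python3 -m creep '[[[0,0,0,0,0.35],[0,0,0,0,0.35],[0,0,0,0,0.35],[0,0,0,0,0.35],[0,0,0,0,0.35],[0,0,0,0,0.35]]]'
python3 -m creep '[[[0,0,0,0,0],[0,0,0,0,0],[0,0,0,0,0],[0,0,0,0,0]]]'
python3 -c "
from h import *
o=telemetry.get_obs(); print({k:np.round(o[k],4).tolist() for k in ('clock','tool_pos','orientation','force','moment','opening','gripper_force')})"
```

```text
clock: 5.95
tool_pos: [0.5382, 0.1779, 0.323]
orientation: [180.0, 0.0, 173.7]
force: [0.0, -0.5, 0.2]
opening: 0.0535
gripper_force: 0.0
clock: 6.28
tool_pos: [0.5382, 0.1779, 0.3227]
orientation: [-180.0, -0.0, 173.7]
force: [-0.4, -0.0, -0.2]
opening: 0.0263
gripper_force: 0.1
{'clock': 6.2833, 'tool_pos': [0.5382, 0.1779, 0.3227], 'orientation': [-179.9961, -0.0031, 173.7142], 'force': [-0.42, -0.0155, -0.23], 'moment': [-0.082, 0.0502, 0.0115], 'opening': 0.0263, 'gripper_force': 0.0592}
```

```bash
python3 -m creep '[[[0,0,0,0,0],[0,0,0,0,0],[0,0,0,0,0],[0,0,0,0,0]]]'
python3 -c "
from h import *
o=telemetry.get_obs(); print({k:np.round(o[k],4).tolist() for k in ('clock','tool_pos','orientation','force','moment','opening','gripper_force')})"
```

```text
clock: 6.62
tool_pos: [0.5381, 0.1778, 0.3227]
orientation: [-180.0, -0.0, 173.7]
force: [-1.1, -0.7, 1.3]
opening: 0.026
gripper_force: 29.8
{'clock': 6.6167, 'tool_pos': [0.5381, 0.1778, 0.3227], 'orientation': [-179.9913, -0.0089, 173.7155], 'force': [-1.1486, -0.7137, 1.3053], 'moment': [-0.3012, 0.4023, -0.058], 'opening': 0.026, 'gripper_force': 29.8305}
```

```bash
python3 -m creep '[[[0.011,0,-0.023,0,0],[0.011,0,-0.023,0,0],[0.011,0,-0.023,0,0],[0.011,0,-0.023,0,0]]]'
python3 -m creep '[[[0.021,0,-0.045,0,0],[0.021,0,-0.045,0,0],[0.021,0,-0.045,0,0],[0.021,0,-0.045,0,0],[0.021,0,-0.045,0,0],[0.021,0,-0.045,0,0],[0.021,0,-0.045,0,0],[0.021,0,-0.045,0,0]]]'
python3 -m creep '[[[0.021,0,-0.045,0,0],[0.021,0,-0.045,0,0],[0.021,0,-0.045,0,0],[0.021,0,-0.045,0,0],[0,0,0,0,0]]]'
python3 - <<'E'
from h import *
o=telemetry.get_obs(); print({k:np.round(o[k],4).tolist() for k in ('clock','tool_pos','orientation','force','moment','opening','gripper_force')})
p=snapshot('side'); save(p,'s2.png',(150,120,350,320),3)
for q in('stirrer_foot','stirrer_grip','stirrer','socket_hole0'): print(q,[(np.round(d['uv'],1).tolist(),round(d['confidence'],2)) for d in nets.landmark_of(p,q)])
T=np.array(o['tool_pos']); yaw=np.radians(o['orientation'][2]); x=np.array([np.cos(yaw),np.sin(yaw),0]); g=T-[0,0,.159]
a=S25*x+C25*np.array([0,0,1])
print('pred foot',(g-.15*a).round(4),proj(p,g-.15*a),'grip',proj(p,g),'org',proj(p,g-.04*a))
E
```

```text
clock: 6.95
tool_pos: [0.5292, 0.1789, 0.3417]
orientation: [180.0, 0.0, 173.7]
force: [0.7, -0.3, -0.7]
opening: 0.0258
gripper_force: 29.8
clock: 7.62
tool_pos: [0.4955, 0.1825, 0.4141]
orientation: [180.0, 0.0, 173.7]
force: [0.4, 0.7, -0.9]
opening: 0.0259
gripper_force: 29.8
clock: 8.03
tool_pos: [0.479, 0.1845, 0.4514]
orientation: [179.9, 0.1, 173.7]
force: [0.4, -0.0, 0.6]
opening: 0.0256
gripper_force: 29.8
{'clock': 8.0333, 'tool_pos': [0.479, 0.1845, 0.4514], 'orientation': [179.8865, 0.1377, 173.742], 'force': [0.3672, -0.05, 0.5714], 'moment': [-0.03, -0.0461, -0.0169], 'opening': 0.0256, 'gripper_force': 29.8205}
stirrer_foot [([216.0, 245.4], 0.97), ([310.6, 307.9], 0.68)]
stirrer_grip [([325.4, 272.8], 0.95), ([241.9, 180.6], 0.84)]
stirrer [([235.8, 203.3], 0.77), ([324.7, 282.7], 0.76)]
socket_hole0 [([210.8, 260.1], 0.72), ([230.7, 233.0], 0.29)]
pred foot [0.542  0.1776 0.1565] [215.8365025  246.16485976] grip [239.04228916 181.77664104] org [232.29066872 200.42905407]
```

View pics/s2.png

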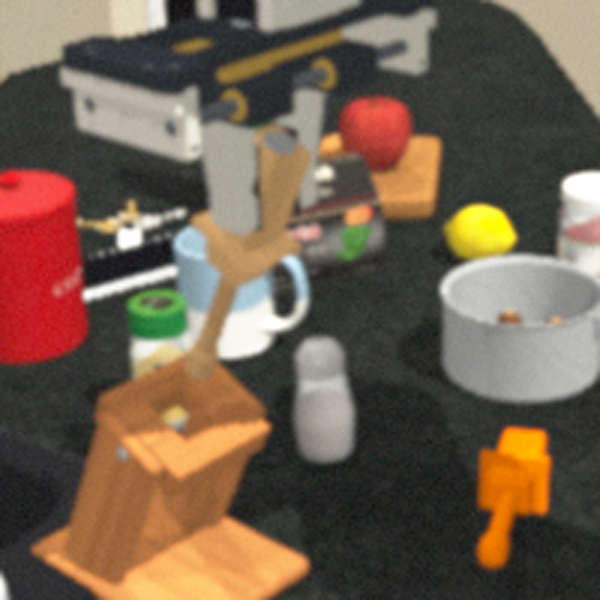

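```bash
python3 -m creep '[[[-0.041,-0.185,0,0,0],[-0.041,-0.185,0,0,0],[-0.041,-0.185,0,0,0],[-0.041,-0.185,0,0,0],[-0.041,-0.185,0,0,0],[-0.041,-0.185,0,0,0],[-0.041,-0.185,0,0,0],[-0.041,-0.185,0,0,0]]]' >/dev/null
python3 -m creep '[[[-0.041,-0.185,0,0,0],[-0.041,-0.185,0,0,0],[0,0,0,0,0],[0,0,0,0,0],[0,0,0,0,0]]]'
python3 - <<'E'
from h import *
o=telemetry.get_obs(); print({k:np.round(o[k],4).tolist() for k in ('clock','tool_pos','orientation','force','joint_pos')})
P={c:snapshot(c) for c in('top','wrist','side')}
for c in P:
    L=nets.landmark_of(P[c],'pan'); print(c,[(round(d['confidence'],2),at_z(P[c],d['uv'],0,o).round(4)) for d in L])
    L=nets.landmark_of(P[c],'nut_0'); print(c,[(round(d['confidence'],2),at_z(P[c],d['uv'],.016,o)[:2].round(3).tolist()) for d in L])
p=P['wrist']; cv2.imwrite('pics/rawp.png',p['frame'][:,:,::-1]); cv2.imwrite('pics/rawt.png',P['top']['frame'][:,:,::-1])
v=np.hstack([cv2.resize(p['frame'][:,:,::-1],None,fx=.8,fy=.8),cv2.resize(P['top']['frame'][200:330,290:410,::-1],(336,336))]); cv2.imwrite('pics/w3.png',v); print(v.shape)
E
```

```text
clock: 9.37
tool_pos: [0.5203, -0.1928, 0.4482]
orientation: [180.0, -0.1, 173.6]
force: [-0.8, 0.1, -1.3]
opening: 0.0261
gripper_force: 29.8
{'clock': 9.3667, 'tool_pos': [0.5203, -0.1928, 0.4482], 'orientation': [179.9946, -0.0891, 173.6307], 'force': [-0.8372, 0.0894, -1.281], 'joint_pos': [-0.112, 7.7552, -10.6949, -0.0159, -71.6379, -96.2522]}
top [(0.87, array([ 0.5183, -0.1938,  0.    ])), (0.41, array([ 0.5322, -0.1545,  0.    ]))]
top [(0.51, [0.494, -0.162]), (0.47, [0.511, -0.234]), (0.46, [0.528, -0.154]), (0.37, [0.547, -0.231])]
wrist [(0.85, array([ 0.5214, -0.1983,  0.    ]))]
wrist [(0.88, [0.513, -0.235]), (0.75, [0.555, -0.192]), (0.75, [0.497, -0.168]), (0.72, [0.549, -0.229]), (0.58, [0.533, -0.157])]
side [(0.98, array([ 0.533, -0.205,  0.   ]))]
side [(0.46, [0.546, -0.232]), (0.18, [0.696, 0.039])]
(336, 784, 3)
```

View pics/w3.png

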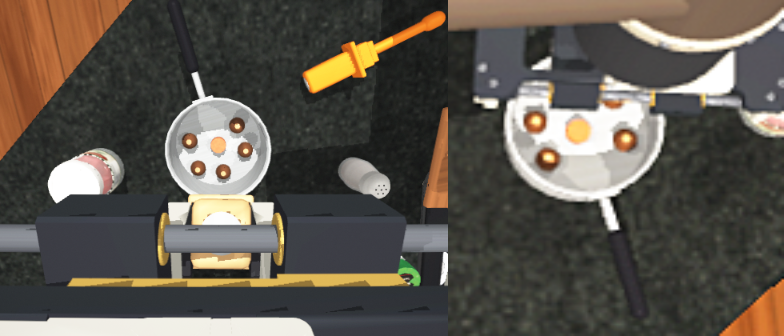

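Run:
```python
from h import *
from scipy.optimize import minimize
o=telemetry.get_obs(); P={c:snapshot(c) for c in('top','wrist')}
th=np.radians(np.arange(0,360,3))
for c in P:
    p=P[c]; g=cv2.GaussianBlur(cv2.cvtColor(p['frame'],cv2.COLOR_RGB2GRAY).astype(np.float32),(0,0),1)
    def smp(x,y,r,z): 
        uv=np.array([proj(p,(x+r*np.cos(t),y+r*np.sin(t),z),o) for t in th],np.float32)
        return cv2.remap(g,uv[:,0].reshape(1,-1),uv[:,1].reshape(1,-1),cv2.INTER_LINEAR)[0]
    best=[]
    for x in np.arange(.508,.534,.001):
        for y in np.arange(-.205,-.184,.001):
            d=smp(x,y,.0625,.068)-smp(x,y,.067,.068); best.append((np.sum(np.clip(d,-20,60)),x,y))
    best.sort(reverse=True); print(c,np.round(best[:4],4).tolist())
    h=cv2.cvtColor(p['frame'],cv2.COLOR_RGB2HSV); u0=proj(p,(.519,-.195,.02),o)
    m=cv2.inRange(h,(8,90,150),(22,255,255)); n,l,st,ce=cv2.connectedComponentsWithStats(m)
    k=[(np.linalg.norm(ce[i]-u0).round(1),st[i,4],ce[i].round(1).tolist()) for i in range(1,n) if st[i,4]>6 and np.linalg.norm(ce[i]-u0)<60]; print(sorted(k,key=lambda z:-z[1])[:5])
    # handle end
    m=nets.masks_of(p,'pan')[0]['region']; ys,xs=np.nonzero(m); i=(ys.argmin() if c=='wrist' else ys.argmax()); print('handle end',at_z(p,(xs[i],ys[i]),.07,o).round(3))
```

```text
top [[4556.6338, 0.513, -0.194], [4531.9678, 0.514, -0.194], [4516.4492, 0.512, -0.193], [4507.4131, 0.513, -0.193]]
[(np.float64(0.6), np.int32(64), [336.1, 250.4]), (np.float64(16.4), np.int32(31), [352.2, 254.6]), (np.float64(15.7), np.int32(28), [320.9, 247.6]), (np.float64(46.9), np.int32(22), [334.0, 203.1]), (np.float64(56.9), np.int32(19), [365.8, 201.1])]
handle end [ 0.344 -0.222  0.07 ]
wrist [[5971.2441, 0.519, -0.195], [5964.9805, 0.519, -0.194], [5886.3091, 0.52, -0.195], [5874.0068, 0.52, -0.194]]
[(np.float64(0.8), np.int32(308), [272.3, 180.2]), (np.float64(37.0), np.int32(79), [247.5, 207.4]), (np.float64(35.5), np.int32(76), [237.0, 172.9]), (np.float64(33.6), np.int32(75), [279.8, 212.2]), (np.float64(35.7), np.int32(60), [307.2, 184.2])]
handle end [ 0.348 -0.229  0.07 ]
```

```bash
cat > chk.py <<'E'
import sys; from plant import telemetry
o=telemetry.get_obs(); print('t %.2f z %.4f F %s M %s'%(o['clock'],o['tool_pos'][2],[round(float(v),1) for v in o['force']],[round(float(v),2) for v in o['moment']])); sys.exit(0 if o['force'][2]<float(sys.argv[1]) else 1)
E
python3 -m creep '[[[0.1,-0.003,0,0,0],[0.1,-0.003,0,0,0],[0.11,-0.003,0,0,0],[0,0,0.12,0,0],[0,0,0.12,0,0],[0,0,0.12,0,0],[0,0,0.12,0,0],[0,0,0.05,0,0]]]'
python3 -m creep '[[[0,0,0.02,0,0],[0,0,0,0,0],[0,0,0,0,0]]]'
python3 -c "
from h import *
o=telemetry.get_obs(); print({k:np.round(o[k],4).tolist() for k in ('clock','tool_pos','orientation','force','moment')})"; python3 chk.py 9
```

```text
clock: 10.68
tool_pos: [0.4574, -0.1873, 0.3403]
orientation: [180.0, -0.2, 173.7]
force: [-0.0, -0.0, -0.8]
opening: 0.0257
gripper_force: 29.8
clock: 10.93
tool_pos: [0.4591, -0.1875, 0.3401]
orientation: [-180.0, 0.1, 173.7]
force: [0.1, 0.0, -0.3]
opening: 0.026
gripper_force: 29.8
{'clock': 10.9333, 'tool_pos': [0.4591, -0.1875, 0.3401], 'orientation': [-179.9818, 0.072, 173.7289], 'force': [0.1437, 0.0086, -0.277], 'moment': [-0.0279, -0.0454, 0.0117]}
t 10.93 z 0.3401 F [0.1, 0.0, -0.3] M [-0.03, -0.05, 0.01]
```

```bash
D2='x'
python3 -m creep '[[[0,0,0.015,0,0],[0,0,0.015,0,0],[0,0,0.01,0,0],[0,0,0,0,0]]]' >/dev/null; python3 chk.py 1.3 &&
python3 -m creep '[[[0,0,0.006,0,0],[0,0,0,0,0]]]' >/dev/null && python3 chk.py 1.3 &&
python3 -m creep '[[[0,0,0.006,0,0],[0,0,0,0,0]]]' >/dev/null && python3 chk.py 1.3 &&
python3 -m creep '[[[0,0,0.006,0,0],[0,0,0,0,0]]]' >/dev/null && python3 chk.py 1.3 &&
python3 -m creep '[[[0,0,0.006,0,0],[0,0,0,0,0]]]' >/dev/null && python3 chk.py 1.3 &&
python3 -m creep '[[[0,0,0.006,0,0],[0,0,0,0,0]]]' >/dev/null && python3 chk.py 1.3 &&
python3 -m creep '[[[0,0,0.006,0,0],[0,0,0,0,0]]]' >/dev/null && python3 chk.py 1.3 &&
python3 -m creep '[[[0,0,0.006,0,0],[0,0,0,0,0]]]' >/dev/null && python3 chk.py 1.3 &&
python3 -m creep '[[[0,0,0.006,0,0],[0,0,0,0,0]]]' >/dev/null && python3 chk.py 1.3
```

```text
t 11.27 z 0.3309 F [0.1, -0.3, -1.8] M [-0.03, 0.07, -0.01]
t 11.43 z 0.3298 F [-0.7, 0.2, -1.1] M [0.0, -0.0, 0.0]
t 11.60 z 0.3285 F [-0.3, 0.4, -0.3] M [0.03, -0.01, -0.02]
t 11.77 z 0.3273 F [0.2, -1.1, -0.8] M [-0.05, -0.02, 0.02]
t 11.93 z 0.3260 F [-0.1, 0.4, -0.6] M [-0.05, -0.01, -0.05]
t 12.10 z 0.3248 F [-0.4, 1.2, -0.4] M [-0.09, 0.01, 0.0]
t 12.27 z 0.3237 F [-0.1, -0.3, -0.9] M [0.01, 0.06, -0.04]
t 12.43 z 0.3225 F [-0.2, 0.2, -0.0] M [-0.08, -0.02, -0.02]
t 12.60 z 0.3213 F [-1.6, 0.6, -0.2] M [0.02, -0.01, 0.01]
```

```bash
python3 -m creep '[[[0,0,0.006,0,0],[0,0,0,0,0]]]' >/dev/null && python3 chk.py 1.3 &&
python3 -m creep '[[[0,0,0.006,0,0],[0,0,0,0,0]]]' >/dev/null && python3 chk.py 1.3 &&
python3 -m creep '[[[0,0,0.006,0,0],[0,0,0,0,0]]]' >/dev/null && python3 chk.py 1.3 &&
python3 -m creep '[[[0,0,0.006,0,0],[0,0,0,0,0]]]' >/dev/null && python3 chk.py 1.3 &&
python3 -m creep '[[[0,0,0.006,0,0],[0,0,0,0,0]]]' >/dev/null && python3 chk.py 1.3 &&
python3 -m creep '[[[0,0,0.006,0,0],[0,0,0,0,0]]]' >/dev/null && python3 chk.py 1.3 &&
python3 -m creep '[[[0,0,0.006,0,0],[0,0,0,0,0]]]' >/dev/null && python3 chk.py 1.3 &&
python3 -m creep '[[[0,0,0.006,0,0],[0,0,0,0,0]]]' >/dev/null && python3 chk.py 1.3 &&
python3 -m creep '[[[0,0,0.006,0,0],[0,0,0,0,0]]]' >/dev/null && python3 chk.py 1.3
```

```text
t 12.77 z 0.3201 F [0.1, -0.8, -1.2] M [-0.08, -0.04, -0.01]
t 12.93 z 0.3189 F [-0.2, -0.1, -0.7] M [-0.03, -0.01, 0.03]
t 13.10 z 0.3177 F [-0.2, -0.2, -0.8] M [-0.06, -0.03, 0.04]
t 13.27 z 0.3165 F [-0.1, 0.7, -0.5] M [-0.01, -0.09, 0.04]
t 13.43 z 0.3153 F [0.0, 0.1, -0.3] M [-0.01, -0.01, -0.01]
t 13.60 z 0.3141 F [0.2, 0.3, -1.3] M [-0.01, 0.01, -0.01]
t 13.77 z 0.3129 F [-0.4, 0.2, -0.7] M [-0.04, -0.05, 0.03]
t 13.93 z 0.3124 F [-1.9, 1.0, 5.6] M [0.31, 0.85, 0.0]
```

```bash
python3 -m creep '[[[0,0,0,0,0],[0,0,0,0,0],[0,0,0,0,0]]]' >/dev/null; python3 chk.py 1.3
python3 -m creep '[[[0,0,-0.003,0,0],[0,0,0,0,0],[0,0,0,0,0]]]' >/dev/null; python3 chk.py 1.3
python3 -c "
from h import *
o=telemetry.get_obs(); print({k:np.round(o[k],4).tolist() for k in ('clock','tool_pos','orientation')})"
```

```text
t 14.18 z 0.3124 F [-2.2, -0.1, 4.7] M [0.21, 0.82, 0.04]
t 14.43 z 0.3125 F [-1.0, -0.6, 1.2] M [-0.03, 0.26, -0.04]
{'clock': 14.4333, 'tool_pos': [0.4585, -0.1875, 0.3125], 'orientation': [-179.9959, 0.0137, 173.7165]}
```

```bash
python3 -m creep '[[[0,0,-0.06,0,0],[0,0,-0.13,0,0],[0,0,-0.13,0,0],[0,0,-0.06,0,0],[0.022,0.108,0,0,0],[0.022,0.108,0,0,0],[0,0,0,0,0]]]' >/dev/null
python3 -m creep '[[[0,0,0,0.077,0],[0,0,0,0.077,0],[0,0,0,0.077,0],[0,0,0,0.077,0],[0,0,0,0.077,0],[0,0,0,0.077,0],[0,0,0,0.077,0],[0,0,0,0.077,0]]]'>/dev/null
python3 -m creep '[[[0,0,0,0,0],[0,0,0,0,0]]]' >/dev/null
python3 - <<'E'
from h import *
o=telemetry.get_obs(); print({k:np.round(o[k],4).tolist() for k in ('clock','tool_pos','orientation','joint_pos','force')})
p=snapshot('side'); q=snapshot('top')
T=np.array(o['tool_pos']); yaw=np.radians(o['orientation'][2]); x=np.array([np.cos(yaw),np.sin(yaw),0]); g=T-[0,0,.159]
a=S25*x+C25*np.array([0,0,1])
for n,s in(('side',p),('top',q)):
    print(n,'pred foot',(g-.15*a).round(4),proj(s,g-.15*a),'org',proj(s,g-.04*a))
    for k in('stirrer_foot','stirrer','stirrer_grip'): print(k,[(np.round(d['uv'],1).tolist(),round(d['confidence'],2)) for d in nets.landmark_of(s,k)])
save(p,'s3.png',(250,130,400,280),4)
E
```

```text
{'clock': 15.85, 'tool_pos': [0.4545, -0.1436, 0.3882], 'orientation': [-179.9831, -0.0109, 118.492], 'joint_pos': [6.195, 2.285, -24.8921, -0.0041, -62.8427, -157.7012], 'force': [0.083, 0.1712, -0.2404]}
side pred foot [ 0.4847 -0.1993  0.0933] [339.55488213 209.93750071] org [342.34020724 176.92236896]
stirrer_foot [([316.1, 305.8], 0.91), ([326.4, 240.5], 0.22)]
stirrer [([345.5, 179.5], 0.98), ([324.1, 284.4], 0.64)]
stirrer_grip [([325.7, 275.3], 0.98), ([341.6, 162.2], 0.9)]
top pred foot [ 0.4847 -0.1993  0.0933] [342.81184179 259.76350045] org [329.2758795  264.94599507]
stirrer_foot [([297.4, 168.8], 0.71)]
stirrer [([260.3, 294.6], 0.85)]
stirrer_grip [([275.5, 284.7], 0.71)]
```

View pics/s3.png

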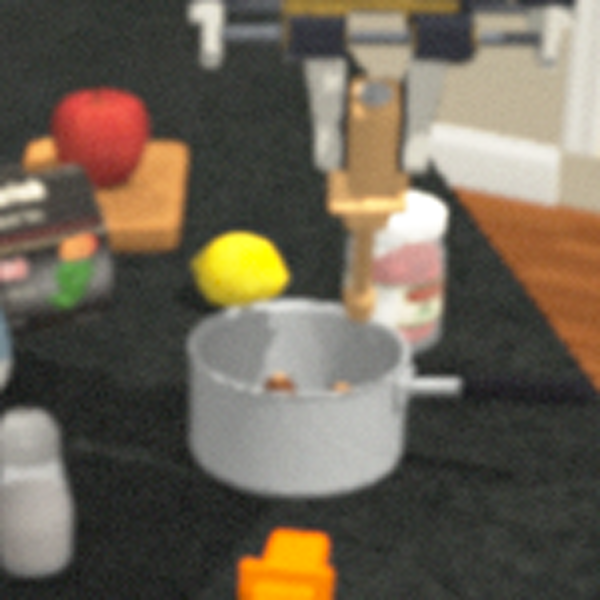

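```bash
python3 -m creep '[[[0,0,0.13,0,0],[0,0,0.13,0,0],[0,0,0.1,0,0],[0,0,0.04,0,0],[0,0,0.013,0,0],[0,0,0.013,0,0],[0,0,0,0,0],[0,0,0,0,0]]]' >/dev/null; python3 chk.py 1.3
cat > plan.py <<'E'
from h import *
C=np.array([.5188,-.1948]); D=.0634
def rmax(th,L,z,lim=.0515,top=.038):
    off=(.068-(z-.295))*np.tan(np.radians(25)); c=np.cos(np.radians(L-th))
    return min(top,-off*c+np.sqrt((off*c)**2-off**2+lim**2))
def tcp(th,L,z,lim=.0515,top=.038):
    r=rmax(th,L,z,lim,top); e=lambda a:np.array([np.cos(np.radians(a)),np.sin(np.radians(a))])
    return np.append(C+r*e(th)+D*e(L),z),L
def rows(path):
    o=telemetry.get_obs(); P=np.array(o['tool_pos']); Y=o['orientation'][2]
    print('now',o['clock'],P.round(4),round(Y,2),np.round(o['force'],1),'q6',round(o['joint_pos'][5],1)); f=P[:2]-D*np.array([np.cos(np.radians(Y)),np.sin(np.radians(Y))])-C; print('foot r %.4f th %.1f'%(np.hypot(*f),np.degrees(np.arctan2(f[1],f[0]))%360))
    out=[]
    for p,L in path:
        y=np.radians(Y); x=np.array([np.cos(y),np.sin(y),0]); v=np.array([np.sin(y),-np.cos(y),0]); d=p-P
        dy=(L-Y+180)%360-180
        r=np.round([d@x/.2,d@v/.2,-d[2]/.2,-dy/90],3); out.append(r)
        P=P+.2*(r[0]*x+r[1]*v+np.array([0,0,-r[2]])); Y=Y-r[3]*90
    for i in range(0,len(out),8): print('[['+','.join('[%g,%g,%g,%g,0]'%tuple(r+0.) for r in out[i:i+8])+']]')
E
python3 - <<'E'
from plan import *
n=48; rows([tcp(188+7.5*i,118.5+165*i/n,.303) for i in range(1,n+1)])
print([round(rmax(188+7.5*i,118.5+165*i/n,.303)*1000,1) for i in range(0,n+1,6)])
E
```

```text
t 16.92 z 0.3042 F [-0.3, 0.4, -0.3] M [-0.14, -0.07, -0.01]
now 16.9167 [ 0.455  -0.1435  0.3042] 118.29 [-0.3  0.4 -0.3] q6 -157.9
foot r 0.0341 th 187.6
[[[-0.021,-0.036,0.006,-0.041,0],[-0.022,-0.033,0,-0.038,0],[-0.025,-0.024,0,-0.038,0],[-0.025,-0.021,0,-0.038,0],[-0.026,-0.019,0,-0.038,0],[-0.025,-0.018,0,-0.038,0],[-0.025,-0.015,0,-0.039,0],[-0.025,-0.014,0,-0.038,0]]]
[[[-0.025,-0.013,0,-0.038,0],[-0.024,-0.01,0,-0.038,0],[-0.023,-0.009,0,-0.038,0],[-0.022,-0.007,0,-0.039,0],[-0.022,-0.006,0,-0.038,0],[-0.021,-0.005,0,-0.038,0],[-0.019,-0.003,0,-0.038,0],[-0.019,-0.001,0,-0.038,0]]]
[[[-0.017,-0.001,0,-0.039,0],[-0.016,0.001,0,-0.038,0],[-0.014,0.002,0,-0.038,0],[-0.013,0.002,0,-0.038,0],[-0.011,0.004,0,-0.038,0],[-0.01,0.004,0,-0.039,0],[-0.008,0.005,0,-0.038,0],[-0.006,0.005,0,-0.038,0]]]
[[[-0.004,0.005,0,-0.038,0],[-0.003,0.006,0,-0.038,0],[-0.001,0.006,0,-0.039,0],[0,0.006,0,-0.038,0],[0.003,0.005,0,-0.038,0],[0.004,0.006,0,-0.038,0],[0.006,0.005,0,-0.038,0],[0.008,0.004,0,-0.039,0]]]
[[[0.009,0.004,0,-0.038,0],[0.011,0.003,0,-0.038,0],[0.012,0.002,0,-0.038,0],[0.014,0.001,0,-0.038,0],[0.015,0.001,0,-0.039,0],[0.017,-0.001,0,-0.038,0],[0.017,-0.003,0,-0.038,0],[0.019,-0.003,0,-0.038,0]]]
[[[0.02,-0.005,0,-0.038,0],[0.021,-0.007,0,-0.038,0],[0.022,-0.008,0,-0.039,0],[0.022,-0.009,0,-0.038,0],[0.024,-0.012,0,-0.038,0],[0.023,-0.013,0,-0.038,0],[0.024,-0.015,0,-0.038,0],[0.024,-0.016,0,-0.039,0]]]
[np.float64(34.5), 38.0, 38.0, 38.0, 38.0, 38.0, 38.0, 38.0, 38.0]
```

```bash
python3 -m creep '[[[-0.021,-0.036,0.006,-0.041,0],[-0.022,-0.033,0,-0.038,0],[-0.025,-0.024,0,-0.038,0],[-0.025,-0.021,0,-0.038,0],[-0.026,-0.019,0,-0.038,0],[-0.025,-0.018,0,-0.038,0],[-0.025,-0.015,0,-0.039,0],[-0.025,-0.014,0,-0.038,0]]]' >/dev/null
python3 - <<'E'
from plan import *
n=48; rows([tcp(188+7.5*i,118.5+165*i/n,.303) for i in range(9,17)])
E
```

```text
now 17.5833 [ 0.4518 -0.1949  0.3032] 146.17 [ 0.3 -0.6 -0.3] q6 -123.4
foot r 0.0382 th 248.0
[[[-0.024,-0.011,0.001,-0.036,0],[-0.024,-0.01,0,-0.038,0],[-0.024,-0.009,0,-0.039,0],[-0.022,-0.007,0,-0.038,0],[-0.022,-0.006,0,-0.038,0],[-0.02,-0.005,0,-0.038,0],[-0.02,-0.003,0,-0.038,0],[-0.018,-0.001,0,-0.039,0]]]
```

```bash
python3 -m creep '[[[-0.025,-0.013,0,-0.038,0],[-0.024,-0.01,0,-0.038,0],[-0.023,-0.009,0,-0.038,0],[-0.022,-0.007,0,-0.039,0],[-0.022,-0.006,0,-0.038,0],[-0.021,-0.005,0,-0.038,0],[-0.019,-0.003,0,-0.038,0],[-0.019,-0.001,0,-0.038,0]]]' >/dev/null; python3 chk.py 5 &&
python3 -m creep '[[[-0.017,-0.001,0,-0.039,0],[-0.016,0.001,0,-0.038,0],[-0.014,0.002,0,-0.038,0],[-0.013,0.002,0,-0.038,0],[-0.011,0.004,0,-0.038,0],[-0.01,0.004,0,-0.039,0],[-0.008,0.005,0,-0.038,0],[-0.006,0.005,0,-0.038,0]]]' >/dev/null
python3 - <<'E'
from plan import *
n=48; rows([tcp(188+7.5*i,118.5+165*i/n,.303) for i in range(25,26)])
p=snapshot('top')
for c in('top','side'):
    p=snapshot(c); print(c,[(round(d['confidence'],2),at_z(p,d['uv'],.016)[:2].round(3).tolist()) for d in nets.landmark_of(p,'nut_0')],[at_z(p,d['uv'],0).round(3) for d in nets.landmark_of(p,'pan')])
E
```

```text
t 18.25 z 0.3021 F [-3.1, 4.1, -0.1] M [2.23, 1.85, 0.22]
now 18.9167 [ 0.4972 -0.2122  0.3032] -158.83 [-0.   0.2 -0.1] q6 -66.5
foot r 0.0379 th 8.4
[[[-0.005,0.005,0.001,-0.036,0]]]
top [] [array([ 0.522, -0.196,  0.   ])]
side [(0.39, [0.554, -0.253])] [array([ 0.526, -0.195,  0.   ])]
```

```bash
cat > panfit.py <<'E'
from h import *
th=np.radians(np.arange(0,360,4))
def rim(p,img=None,c0=(.519,-.195)):
    g=cv2.GaussianBlur(cv2.cvtColor(p['frame'],cv2.COLOR_RGB2GRAY).astype(np.float32),(0,0),1)
    e=np.abs(cv2.Sobel(g,cv2.CV_32F,0,1))+np.abs(cv2.Sobel(g,cv2.CV_32F,1,0)); e=np.minimum(e,60)
    b=[]
    for x in np.arange(c0[0]-.015,c0[0]+.016,.001):
        for y in np.arange(c0[1]-.015,c0[1]+.016,.001):
            uv=np.array([proj(p,(x+.064*np.cos(t),y+.064*np.sin(t),.068)) for t in th],np.float32)
            b.append((cv2.remap(e,uv[:,:1].T.copy(),uv[:,1:].T.copy(),cv2.INTER_LINEAR).sum(),x,y))
    b.sort(reverse=True); return np.mean([q[1:] for q in b[:5]],0).round(4)
E
python3 - <<'E'
from panfit import *
class _: pass
s=snapshot('side'); t=snapshot('top')
s0=dict(s); s0['frame']=cv2.imread('pics/side0.png')[:,:,::-1].copy(); t0=dict(t); t0['frame']=cv2.imread('pics/top0.png')[:,:,::-1].copy()
print('side before',rim(s0),'now',rim(s)); print('top before',rim(t0),'now',rim(t))
# image shift of the handle region by template match
for n,a,b,box in(('top',t0,t,(348,285,362,322)),('side',s0,s,(350,218,400,236))):
    x0,y0,x1,y1=box; tpl=a['frame'][y0:y1,x0:x1]; sr=b['frame'][y0-8:y1+8,x0-8:x1+8]
    r=cv2.matchTemplate(cv2.resize(sr,None,fx=4,fy=4,interpolation=2),cv2.resize(tpl,None,fx=4,fy=4,interpolation=2),cv2.TM_CCOEFF_NORMED); _,m,_,l=cv2.minMaxLoc(r); print(n,'handle shift px',(l[0]-32)/4,(l[1]-32)/4,m)
o=telemetry.get_obs();T=np.array(o['tool_pos']); yaw=np.radians(o['orientation'][2]); x=np.array([np.cos(yaw),np.sin(yaw),0]); g=T-[0,0,.159]; a=S25*x+C25*np.array([0,0,1])
print('pred org',proj(s,g-.04*a),'grip',proj(s,g),[ (k,[(np.round(d['uv'],1).tolist(),round(d['confidence'],2)) for d in nets.landmark_of(s,k)]) for k in('stirrer','stirrer_grip')])
save(s,'s4.png',(270,130,420,270),5)
E
```

```text
side before [ 0.5306 -0.2038] now [ 0.5296 -0.203 ]
top before [ 0.5206 -0.1992] now [ 0.5094 -0.1888]
top handle shift px 0.0 0.0 0.9943030476570129
side handle shift px 0.0 0.0 0.9945495128631592
pred org [330.50162766 201.05207565] grip [338.29606322 187.26287709] [('stirrer', [([321.4, 283.1], 0.79), ([330.9, 200.9], 0.58), ([209.9, 264.9], 0.4)]), ('stirrer_grip', [([341.4, 182.8], 0.88), ([325.0, 272.0], 0.57), ([321.2, 240.7], 0.35)])]
```

View pics/s4.png

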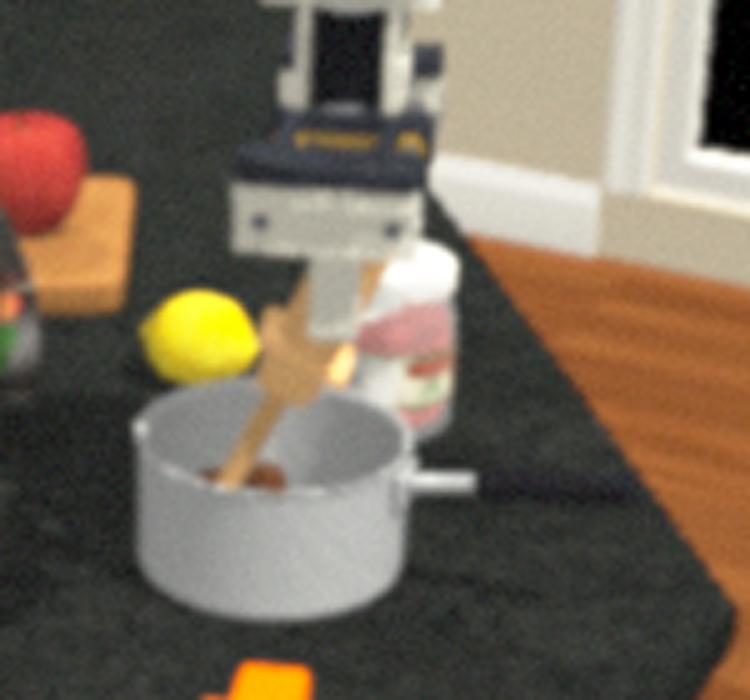

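```bash
python3 -m creep '[[[-0.004,0.005,0,-0.038,0],[-0.003,0.006,0,-0.038,0],[-0.001,0.006,0,-0.039,0],[0,0.006,0,-0.038,0],[0.003,0.005,0,-0.038,0],[0.004,0.006,0,-0.038,0],[0.006,0.005,0,-0.038,0],[0.008,0.004,0,-0.039,0]]]' >/dev/null; python3 chk.py 5 &&
python3 -m creep '[[[0.009,0.004,0,-0.038,0],[0.011,0.003,0,-0.038,0],[0.012,0.002,0,-0.038,0],[0.014,0.001,0,-0.038,0],[0.015,0.001,0,-0.039,0],[0.017,-0.001,0,-0.038,0],[0.017,-0.003,0,-0.038,0],[0.019,-0.003,0,-0.038,0]]]' >/dev/null; python3 chk.py 5 &&
python3 -m creep '[[[0.02,-0.005,0,-0.038,0],[0.021,-0.007,0,-0.038,0],[0.022,-0.008,0,-0.039,0],[0.022,-0.009,0,-0.038,0],[0.024,-0.012,0,-0.038,0],[0.023,-0.013,0,-0.038,0],[0.024,-0.015,0,-0.038,0],[0.024,-0.016,0,-0.039,0]]]' >/dev/null; python3 chk.py 5
python3 - <<'E'
from plan import *
# slip: L 283.5 -> 118.5 at theta=188, lift 5 mm where lean is outward
def z(L): 
    c=np.cos(np.radians(L-188)); return .303+.006*np.clip((c+.2)/.7,0,1)
Ls=np.linspace(283.5,118.5,26)[1:]
rows([tcp(188,L,z(L),.0515,.038) for L in Ls]+[tcp(188,118.5,.303)])
print([round(rmax(188,L,z(L))*1000,1) for L in Ls])
E
```

```text
t 20.13 z 0.3020 F [0.5, -0.7, -0.8] M [-0.02, 0.0, -0.0]
t 20.80 z 0.3023 F [5.0, -0.7, -1.0] M [-0.3, -2.14, -0.2]
t 21.47 z 0.3021 F [0.5, 0.2, 0.2] M [0.04, 0.17, 0.01]
now 21.4667 [ 0.4956 -0.262   0.3021] -76.34 [0.5 0.2 0.2] q6 21.5
foot r 0.0386 th 188.4
[[[-0.003,0.034,-0.014,0.075,0],[-0.002,0.037,-0.005,0.073,0],[-0.002,0.036,-0.005,0.074,0],[-0.005,0.029,-0.004,0.073,0],[-0.005,0.028,-0.005,0.073,0],[-0.006,0.029,-0.001,0.074,0],[-0.006,0.03,0,0.073,0],[-0.007,0.031,0,0.073,0]]]
[[[-0.006,0.033,0,0.074,0],[-0.006,0.034,0,0.073,0],[-0.005,0.034,0,0.073,0],[-0.004,0.036,0,0.074,0],[-0.004,0.036,0,0.073,0],[-0.003,0.036,0,0.073,0],[-0.002,0.036,0,0.074,0],[-0.001,0.037,0,0.073,0]]]
[[[-0.001,0.036,0,0.073,0],[0.001,0.036,0,0.074,0],[0.001,0.035,0,0.073,0],[0.002,0.034,0,0.073,0],[0.002,0.033,0,0.074,0],[0.003,0.032,0,0.073,0],[0.003,0.03,0,0.073,0],[0.002,0.03,0.002,0.074,0]]]
[[[0.002,0.028,0.004,0.073,0],[-0.003,0.009,0.024,0,0]]]
[38.0, 38.0, 38.0, np.float64(36.3), np.float64(34.6), np.float64(33.0), np.float64(31.4), np.float64(30.1), np.float64(29.0), np.float64(28.1), np.float64(27.4), np.float64(26.8), np.float64(26.5), np.float64(26.3), np.float64(26.3), np.float64(26.5), np.float64(26.9), np.float64(27.4), np.float64(28.1), np.float64(29.0), np.float64(30.2), np.float64(31.5), np.float64(33.1), np.float64(34.7), np.float64(36.5)]
```

```bash
python3 -m creep '[[[-0.003,0.034,-0.014,0.075,0],[-0.002,0.037,-0.005,0.073,0],[-0.002,0.036,-0.005,0.074,0],[-0.005,0.029,-0.004,0.073,0],[-0.005,0.028,-0.005,0.073,0],[-0.006,0.029,-0.001,0.074,0],[-0.006,0.03,0,0.073,0],[-0.007,0.031,0,0.073,0]]]' >/dev/null; python3 chk.py 5 &&
python3 -m creep '[[[-0.006,0.033,0,0.074,0],[-0.006,0.034,0,0.073,0],[-0.005,0.034,0,0.073,0],[-0.004,0.036,0,0.074,0],[-0.004,0.036,0,0.073,0],[-0.003,0.036,0,0.073,0],[-0.002,0.036,0,0.074,0],[-0.001,0.037,0,0.073,0]]]' >/dev/null; python3 chk.py 5 &&
python3 -m creep '[[[-0.001,0.036,0,0.073,0],[0.001,0.036,0,0.074,0],[0.001,0.035,0,0.073,0],[0.002,0.034,0,0.073,0],[0.002,0.033,0,0.074,0],[0.003,0.032,0,0.073,0],[0.003,0.03,0,0.073,0],[0.002,0.03,0.002,0.074,0]]]' >/dev/null; python3 chk.py 5 &&
python3 -m creep '[[[0.002,0.028,0.004,0.073,0],[-0.003,0.009,0.024,0,0],[0,0,0,0,0]]]' >/dev/null; python3 chk.py 5
python3 - <<'E'
from plan import *
n=48; rows([tcp(188+7.5*i,118.5+165*i/n,.303) for i in range(1,51)])
E
```

```text
t 22.13 z 0.3089 F [-0.3, -0.4, -1.0] M [0.01, 0.0, 0.03]
t 22.80 z 0.3089 F [0.6, 0.4, -1.4] M [-0.03, -0.04, -0.04]
t 23.47 z 0.3094 F [2.3, -1.8, 0.2] M [-1.15, -1.4, 0.04]
t 23.72 z 0.3029 F [4.2, -1.3, 0.1] M [-1.14, -2.08, 0.16]
now 23.7167 [ 0.4556 -0.1435  0.3029] 118.62 [ 4.2 -1.3  0.1] q6 -157.6
foot r 0.0331 th 187.5
[[[-0.019,-0.039,0,-0.037,0],[-0.023,-0.033,0,-0.038,0],[-0.024,-0.024,0,-0.038,0],[-0.026,-0.021,0,-0.038,0],[-0.025,-0.019,0,-0.039,0],[-0.026,-0.018,0,-0.038,0],[-0.025,-0.015,0,-0.038,0],[-0.025,-0.014,0,-0.038,0]]]
[[[-0.024,-0.013,0,-0.038,0],[-0.024,-0.01,0,-0.039,0],[-0.023,-0.009,0,-0.038,0],[-0.023,-0.008,0,-0.038,0],[-0.022,-0.005,0,-0.038,0],[-0.02,-0.005,0,-0.038,0],[-0.02,-0.003,0,-0.039,0],[-0.018,-0.001,0,-0.038,0]]]
[[[-0.017,-0.001,0,-0.038,0],[-0.016,0.001,0,-0.038,0],[-0.014,0.001,0,-0.038,0],[-0.013,0.003,0,-0.039,0],[-0.011,0.003,0,-0.038,0],[-0.01,0.005,0,-0.038,0],[-0.008,0.004,0,-0.038,0],[-0.006,0.005,0,-0.038,0]]]
[[[-0.005,0.006,0,-0.039,0],[-0.003,0.006,0,-0.038,0],[-0.001,0.006,0,-0.038,0],[0.001,0.005,0,-0.038,0],[0.002,0.006,0,-0.038,0],[0.004,0.005,0,-0.038,0],[0.006,0.005,0,-0.039,0],[0.008,0.005,0,-0.038,0]]]
[[[0.009,0.004,0,-0.038,0],[0.011,0.003,0,-0.038,0],[0.012,0.002,0,-0.038,0],[0.014,0.001,0,-0.039,0],[0.015,0,0,-0.038,0],[0.017,-0.001,0,-0.038,0],[0.018,-0.002,0,-0.038,0],[0.019,-0.003,0,-0.038,0]]]
[[[0.02,-0.005,0,-0.039,0],[0.021,-0.007,0,-0.038,0],[0.021,-0.008,0,-0.038,0],[0.023,-0.01,0,-0.038,0],[0.023,-0.011,0,-0.038,0],[0.023,-0.013,0,-0.039,0],[0.024,-0.015,0,-0.038,0],[0.024,-0.016,0,-0.038,0]]]
[[[0.025,-0.018,0,-0.038,0],[0.024,-0.02,0,-0.038,0]]]
```

```bash
python3 -m creep '[[[-0.019,-0.039,0,-0.037,0],[-0.023,-0.033,0,-0.038,0],[-0.024,-0.024,0,-0.038,0],[-0.026,-0.021,0,-0.038,0],[-0.025,-0.019,0,-0.039,0],[-0.026,-0.018,0,-0.038,0],[-0.025,-0.015,0,-0.038,0],[-0.025,-0.014,0,-0.038,0]]]' >/dev/null; python3 chk.py 5 &&
python3 -m creep '[[[-0.024,-0.013,0,-0.038,0],[-0.024,-0.01,0,-0.039,0],[-0.023,-0.009,0,-0.038,0],[-0.023,-0.008,0,-0.038,0],[-0.022,-0.005,0,-0.038,0],[-0.02,-0.005,0,-0.038,0],[-0.02,-0.003,0,-0.039,0],[-0.018,-0.001,0,-0.038,0]]]' >/dev/null; python3 chk.py 5 &&
python3 -m creep '[[[-0.017,-0.001,0,-0.038,0],[-0.016,0.001,0,-0.038,0],[-0.014,0.001,0,-0.038,0],[-0.013,0.003,0,-0.039,0],[-0.011,0.003,0,-0.038,0],[-0.01,0.005,0,-0.038,0],[-0.008,0.004,0,-0.038,0],[-0.006,0.005,0,-0.038,0]]]' >/dev/null; python3 chk.py 5
python3 - <<'E'
from plan import *
rows([tcp(8+7.5,201+3.44,.303)])
s=snapshot('side'); t=snapshot('top')
s0=dict(s); s0['frame']=cv2.imread('pics/side0.png')[:,:,::-1].copy(); t0=dict(t); t0['frame']=cv2.imread('pics/top0.png')[:,:,::-1].copy()
for n,a,b,box in(('top',t0,t,(348,285,362,322)),('side',s0,s,(350,218,400,236))):
    x0,y0,x1,y1=box; tpl=a['frame'][y0:y1,x0:x1]; sr=b['frame'][y0-8:y1+8,x0-8:x1+8]
    r=cv2.matchTemplate(cv2.resize(sr,None,fx=4,fy=4,interpolation=2),cv2.resize(tpl,None,fx=4,fy=4,interpolation=2),cv2.TM_CCOEFF_NORMED); _,m,_,l=cv2.minMaxLoc(r); print(n,'handle shift px',(l[0]-32)/4,(l[1]-32)/4,m)
E
```

```text
t 24.38 z 0.3020 F [1.1, 0.8, -0.6] M [-0.05, -0.06, -0.04]
t 25.05 z 0.3011 F [-5.9, 2.2, 3.1] M [1.4, 2.38, 0.12]
t 25.72 z 0.3019 F [0.2, -0.3, -1.4] M [0.02, 0.01, 0.03]
now 25.7167 [ 0.4947 -0.2126  0.3019] -158.92 [ 0.2 -0.3 -1.4] q6 -66.5
foot r 0.0354 th 8.1
[[[-0.017,0.003,-0.006,-0.037,0]]]
top handle shift px -0.25 1.0 0.9647400975227356
side handle shift px 0.5 0.75 0.9850425124168396
```

Run:
```python
import plan; from plan import *
plan.C=np.array([.5168,-.1948])
n=48; rows([tcp(188+7.5*i,118.5+165*i/n,.303,.0515,.033) for i in range(25,51)])
```

```text
now 25.8167 [ 0.4948 -0.2125  0.302 ] -159.06 [-0.8  0.3 -0.2] q6 -66.6
foot r 0.0376 th 7.5
[[[0.018,0.009,-0.005,-0.039,0],[-0.003,0.002,0,-0.038,0],[-0.001,0.003,0,-0.038,0],[0.001,0.002,0,-0.038,0],[0.002,0.003,0,-0.039,0],[0.004,0.002,0,-0.038,0],[0.005,0.002,0,-0.038,0],[0.006,0.001,0,-0.038,0]]]
[[[0.008,0.001,0,-0.038,0],[0.01,0,0,-0.039,0],[0.01,-0.001,0,-0.038,0],[0.012,-0.001,0,-0.038,0],[0.013,-0.002,0,-0.038,0],[0.015,-0.004,0,-0.038,0],[0.015,-0.004,0,-0.039,0],[0.016,-0.006,0,-0.038,0]]]
[[[0.018,-0.007,0,-0.038,0],[0.018,-0.008,0,-0.038,0],[0.018,-0.009,0,-0.038,0],[0.02,-0.011,0,-0.039,0],[0.02,-0.013,0,-0.038,0],[0.02,-0.013,0,-0.038,0],[0.021,-0.016,0,-0.038,0],[0.021,-0.017,0,-0.038,0]]]
[[[0.021,-0.018,0,-0.039,0],[0.021,-0.02,0,-0.038,0]]]
```

```bash
python3 -m creep '[[[0.018,0.009,-0.005,-0.039,0],[-0.003,0.002,0,-0.038,0],[-0.001,0.003,0,-0.038,0],[0.001,0.002,0,-0.038,0],[0.002,0.003,0,-0.039,0],[0.004,0.002,0,-0.038,0],[0.005,0.002,0,-0.038,0],[0.006,0.001,0,-0.038,0]]]' >/dev/null; python3 chk.py 5 &&
python3 -m creep '[[[0.008,0.001,0,-0.038,0],[0.01,0,0,-0.039,0],[0.01,-0.001,0,-0.038,0],[0.012,-0.001,0,-0.038,0],[0.013,-0.002,0,-0.038,0],[0.015,-0.004,0,-0.038,0],[0.015,-0.004,0,-0.039,0],[0.016,-0.006,0,-0.038,0]]]' >/dev/null; python3 chk.py 5 &&
python3 -m creep '[[[0.018,-0.007,0,-0.038,0],[0.018,-0.008,0,-0.038,0],[0.018,-0.009,0,-0.038,0],[0.02,-0.011,0,-0.039,0],[0.02,-0.013,0,-0.038,0],[0.02,-0.013,0,-0.038,0],[0.021,-0.016,0,-0.038,0],[0.021,-0.017,0,-0.038,0]]]' >/dev/null; python3 chk.py 5 &&
python3 -m creep '[[[0.021,-0.018,0,-0.039,0],[0.021,-0.02,0,-0.038,0],[0,0,0,0,0]]]' >/dev/null; python3 chk.py 5
python3 - <<'E'
import plan; from plan import *
plan.C=np.array([.5168,-.1948]); rows([])
E
```

```text
t 26.48 z 0.3033 F [-0.4, -0.1, -0.6] M [-0.03, 0.02, 0.02]
t 27.15 z 0.3033 F [-0.7, 0.6, -0.1] M [0.01, 0.01, 0.01]
t 27.82 z 0.3041 F [1.9, -0.3, -0.9] M [0.0, -1.13, -0.07]
t 28.07 z 0.3033 F [0.3, -1.0, -0.3] M [-0.08, 0.06, 0.01]
now 28.0667 [ 0.5092 -0.2677  0.3033] -69.69 [ 0.3 -1.  -0.3] q6 28.6
foot r 0.0325 th 204.4
```

```bash
python3 -m creep '[[[0,0,-0.05,0,0],[0,0,-0.13,0,0],[0,0,-0.13,0,0],[0,0,-0.13,0,0],[0,0,-0.13,0,0],[0,0,-0.13,0,0],[0,0,-0.04,0,0]]]' >/dev/null
python3 -m creep '[[[0,0,0,0.076,0],[0,0,0,0.076,0],[0,0,0,0.076,0],[0,0,0,0.076,0],[0,0,0,0.076,0],[0,0,0,0.076,0],[0,0,0,0.076,0],[0,0,0,0.076,0]]]' >/dev/null
python3 -m creep '[[[0,0,0,0.076,0],[0,0,0,0.076,0],[0,0,0,0.076,0],[0,0,0,0.076,0],[0,0,0,0.076,0],[0,0,0,0.076,0],[0,0,0,0.076,0],[0,0,0,0.076,0]]]' >/dev/null
python3 -m creep '[[[0,0,0,0.076,0],[0,0,0,0,0],[0,0,0,0,0]]]' >/dev/null
python3 - <<'E'
from h import *
o=telemetry.get_obs(); print({k:np.round(o[k],4).tolist() for k in ('clock','tool_pos','orientation','force')})
T=np.array(o['tool_pos']); Y=o['orientation'][2]; y=np.radians(Y); x=np.array([np.cos(y),np.sin(y),0]); v=np.array([np.sin(y),-np.cos(y),0])
d=np.array([.479,.1845,.4514])-T; print('to hover tool',(d@x).round(4),(d@v).round(4),-d[2].round(4),'dyaw',173.74-Y)
p=snapshot('wrist'); print('nuts',[(round(q['confidence'],2),at_z(p,q['uv'],.016,o)[:2].round(3).tolist()) for q in nets.landmark_of(p,'nut_0')],'pan',[at_z(p,q['uv'],0,o).round(3) for q in nets.landmark_of(p,'pan')])
s=snapshot('side'); t=snapshot('top')
g=T-[0,0,.159]; a=S25*x+C25*np.array([0,0,1])
for n,c in(('side',s),('top',t)): print(n,'pred foot',proj(c,g-.15*a),'org',proj(c,g-.04*a),[(k,[(np.round(d['uv'],1).tolist(),round(d['confidence'],2)) for d in nets.landmark_of(c,k)]) for k in('stirrer_foot','stirrer')])
t0=dict(t); t0['frame']=cv2.imread('pics/top0.png')[:,:,::-1].copy();s0=dict(s); s0['frame']=cv2.imread('pics/side0.png')[:,:,::-1].copy()
for n,a,b,box in(('top',t0,t,(348,285,362,322)),('side',s0,s,(350,218,400,236))):
    x0,y0,x1,y1=box; tpl=a['frame'][y0:y1,x0:x1]; sr=b['frame'][y0-8:y1+8,x0-8:x1+8]
    r=cv2.matchTemplate(cv2.resize(sr,None,fx=4,fy=4,interpolation=2),cv2.resize(tpl,None,fx=4,fy=4,interpolation=2),cv2.TM_CCOEFF_NORMED); _,m,_,l=cv2.minMaxLoc(r); print(n,'handle shift px',(l[0]-32)/4,(l[1]-32)/4,m)
E
```

```text
{'clock': 30.2333, 'tool_pos': [0.5087, -0.2671, 0.452], 'orientation': [179.988, -0.0259, 174.0464], 'force': [0.3828, 0.6471, -0.5708]}
to hover tool 0.0763 0.4461 0.0006 dyaw -0.3063524112268965
nuts [(0.86, [0.5, -0.147]), (0.75, [0.559, -0.165]), (0.69, [0.565, -0.203]), (0.61, [0.559, -0.222]), (0.58, [0.471, -0.205])] pan [array([ 0.517, -0.195,  0.   ]), array([ 0.561, -0.225,  0.   ]), array([ 0.474, -0.203,  0.   ])]
side pred foot [322.32933887 168.24439784] org [339.86311493 132.35225438] [('stirrer_foot', [([314.5, 307.3], 0.7), ([325.6, 165.8], 0.64)]), ('stirrer', [([323.9, 282.2], 0.92), ([339.8, 131.1], 0.72)])]
top pred foot [376.91856765 214.08963159] org [385.83799137 225.68084593] [('stirrer_foot', []), ('stirrer', [])]
top handle shift px -0.25 1.0 0.9713422060012817
side handle shift px 0.5 0.5 0.9863739013671875
```

```bash
python3 -m creep '[[[0.032,0.186,0,0,0],[0.032,0.186,0,0,0],[0.032,0.186,0,0,0],[0.032,0.186,0,0,0],[0.032,0.186,0,0,0],[0.032,0.186,0,0,0],[0.032,0.186,0,0,0],[0.032,0.186,0,0,0]]]' >/dev/null
python3 -m creep '[[[0.032,0.186,0,0,0],[0.032,0.186,0,0,0],[0.032,0.186,0,0,0],[0.029,0.185,0,0.003,0],[0,0,0,0,0],[0,0,0,0,0],[0,0,0,0,0]]]' >/dev/null
cat > hov.py <<'E'
from h import *
def rep(save_as=None):
    o=telemetry.get_obs(); print({k:np.round(o[k],4).tolist() for k in ('clock','tool_pos','orientation','force','moment')})
    s=snapshot('side')
    T=np.array(o['tool_pos']); y=np.radians(o['orientation'][2]); x=np.array([np.cos(y),np.sin(y),0]); v=np.array([np.sin(y),-np.cos(y),0]); g=T-[0,0,.159]
    for deg in(20,25,30):
        a=np.sin(np.radians(deg))*x+np.cos(np.radians(deg))*np.array([0,0,1]); print(deg,'pred foot',proj(s,g-.15*a).round(1),'org',proj(s,g-.04*a).round(1))
    print([(k,[(np.round(d['uv'],1).tolist(),round(d['confidence'],2)) for d in nets.landmark_of(s,k)]) for k in('stirrer_foot','stirrer','stirrer_grip')])
    H=np.array([.5381,.1778,.3227]); d=H-T; print('to home: tool x %.4f y %.4f z %.4f spin %.2f'%(d@x,d@v,-d[2],o['orientation'][2]-173.72)); 
    return s
E
python3 - <<'E'
from hov import *
s=rep(); cv2.imwrite('pics/hov_raw.png',s['frame'][:,:,::-1])
a=cv2.resize(cv2.imread('pics/s2.png'),(400,400)); b=cv2.resize(s['frame'][120:320,150:350,::-1],(400,400),interpolation=2)
cv2.imwrite('pics/cmp.png',np.hstack([a,b]))
E
```

```text
{'clock': 31.9333, 'tool_pos': [0.4808, 0.1847, 0.4517], 'orientation': [-179.9742, -0.02, 173.6951], 'force': [0.3863, -0.71, -1.3145], 'moment': [-0.0532, -0.0802, 0.0246]}
20 pred foot [220.1 250.4] org [232.8 201.3]
25 pred foot [215.  245.8] org [231.4 200.1]
30 pred foot [210.2 240.8] org [229.9 198.7]
[('stirrer_foot', [([314.6, 304.8], 0.96), ([216.6, 246.9], 0.6)]), ('stirrer', [([321.1, 282.2], 0.97), ([230.8, 199.8], 0.87)]), ('stirrer_grip', [([322.9, 274.3], 0.85), ([238.8, 173.0], 0.56), ([256.7, 271.5], 0.16)])]
to home: tool x -0.0578 y -0.0005 z 0.1290 spin -0.02
```

View pics/cmp.png

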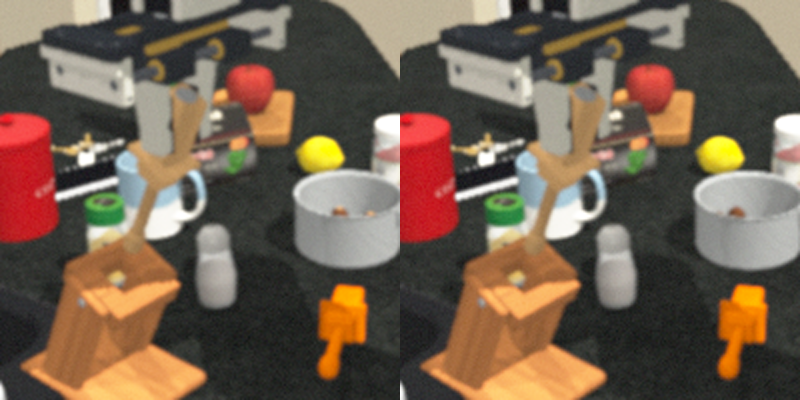

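Run:
```python
import cv2,numpy as np
A=cv2.imread('pics/s2.png'); B=cv2.resize(cv2.imread('pics/hov_raw.png')[120:320,150:350],None,fx=3,fy=3,interpolation=cv2.INTER_CUBIC)
for n,(x0,y0,x1,y1) in dict(foot=(182,345,218,378),rod=(190,285,240,350),flange=(190,205,312,285),handle=(262,128,310,200),finger=(200,120,255,220),mill=(290,330,360,470)).items():
    r=cv2.matchTemplate(B[y0-20:y1+20,x0-20:x1+20],A[y0:y1,x0:x1],cv2.TM_CCOEFF_NORMED); _,m,_,l=cv2.minMaxLoc(r); print(n,np.array([l[0]-20,l[1]-20])/3,round(m,3))
```

```text
foot [0.33333333 0.33333333] 0.984
rod [0.33333333 0.        ] 0.996
flange [0. 0.] 0.993
handle [-0.66666667 -0.33333333] 0.986
finger [-0.66666667 -0.33333333] 0.989
mill [0. 0.] 0.999
```

```bash
python3 -m creep '[[[0.008,-0.002,0,0,0],[-0.021,0,0.0453,0,0],[-0.021,0,0.0453,0,0],[-0.021,0,0.0453,0,0],[-0.021,0,0.0453,0,0],[-0.021,0,0.0453,0,0],[-0.021,0,0.0453,0,0],[-0.021,0,0.0453,0,0]]]' >/dev/null; python3 chk.py 4 &&
python3 -m creep '[[[-0.021,0,0.0453,0,0],[-0.021,0,0.0453,0,0],[-0.021,0,0.0453,0,0],[0,0,0,0,0],[0,0,0,0,0],[0,0,0,0,0]]]' >/dev/null; python3 chk.py 4
python3 -c "
from hov import *
s=rep()"
```

```text
t 32.80 z 0.3871 F [-0.4, 0.3, -0.6] M [-0.03, -0.02, -0.04]
t 33.30 z 0.3616 F [0.6, -0.1, 0.3] M [-0.04, -0.01, -0.04]
{'clock': 33.3, 'tool_pos': [0.5211, 0.1797, 0.3616], 'orientation': [179.9969, 0.0191, 173.6268], 'force': [0.5662, -0.0846, 0.3459], 'moment': [-0.0413, -0.0078, -0.0388]}
20 pred foot [207.9 285.7] org [218.6 243.1]
25 pred foot [203.2 281.2] org [217.2 241.9]
30 pred foot [198.8 276.5] org [215.9 240.5]
[('stirrer_foot', [([314.5, 303.1], 0.85), ([212.1, 256.3], 0.46)]), ('stirrer', [([217.3, 242.0], 0.66), ([321.1, 283.4], 0.62), ([349.4, 210.6], 0.3)]), ('stirrer_grip', [([222.6, 222.1], 0.65), ([324.3, 272.0], 0.56)])]
to home: tool x -0.0171 y 0.0000 z 0.0389 spin -0.09
```

```bash
python3 -m creep '[[[-0.01,0,0.0227,0,0],[-0.01,0,0.0227,0,0],[-0.01,0,0.0227,0,0],[-0.01,0,0.0227,0,0],[0,0,0,0,0]]]' >/dev/null; python3 chk.py 3 &&
python3 -m creep '[[[-0.006,0,0.0136,0,0],[0,0,0,0,0]]]' >/dev/null; python3 chk.py 3 &&
python3 -m creep '[[[-0.006,0,0.0136,0,0],[0,0,0,0,0]]]' >/dev/null; python3 chk.py 3 &&
python3 -m creep '[[[-0.006,0,0.0136,0,0],[0,0,0,0,0]]]' >/dev/null; python3 chk.py 3 &&
python3 -m creep '[[[-0.006,0,0.0136,0,0],[0,0,0,0,0]]]' >/dev/null; python3 chk.py 3
python3 -c "
from hov import *
s=rep()" | tail -1
```

```text
t 33.92 z 0.3416 F [-0.1, 1.3, -0.7] M [-0.02, 0.03, -0.01]
t 34.08 z 0.3398 F [-0.7, -1.0, -0.8] M [-0.05, -0.03, 0.03]
t 34.25 z 0.3373 F [0.3, 0.5, -0.4] M [0.01, 0.03, 0.01]
t 34.42 z 0.3346 F [0.7, -0.5, -1.2] M [0.0, -0.23, -0.01]
t 34.58 z 0.3319 F [0.3, 0.1, -0.3] M [-0.05, -0.26, 0.03]
to home: tool x -0.0043 y 0.0000 z 0.0092 spin -0.10
```

```bash
python3 -m creep '[[[-0.006,0,0.0136,0,0],[0,0,0,0,0]]]' >/dev/null; python3 chk.py 4 &&
python3 -m creep '[[[-0.006,0,0.0136,0,0],[0,0,0,0,0]]]' >/dev/null; python3 chk.py 4 &&
python3 -m creep '[[[-0.004,0,0.009,0,0],[0,0,0,0,0]]]' >/dev/null; python3 chk.py 4 &&
python3 -m creep '[[[-0.002,0,0.0045,0,0],[0,0,0,0,0]]]' >/dev/null; python3 chk.py 4 &&
python3 -m creep '[[[-0.002,0,0.0045,0,0],[0,0,0,0,0]]]' >/dev/null; python3 chk.py 4 &&
python3 -m creep '[[[-0.002,0,0.0045,0,0],[0,0,0,0,0]]]' >/dev/null; python3 chk.py 4
python3 -c "
from hov import *
s=rep()" | tail -1
```

```text
t 34.95 z 0.3292 F [0.9, -0.1, 0.5] M [-0.06, -0.29, 0.03]
t 35.12 z 0.3264 F [0.9, 0.1, -0.9] M [-0.04, -0.25, -0.01]
t 35.28 z 0.3247 F [1.1, -0.4, -0.6] M [-0.08, -0.4, 0.03]
t 35.45 z 0.3240 F [0.7, -0.8, -1.0] M [-0.11, -0.42, -0.03]
t 35.62 z 0.3232 F [1.3, -0.2, -0.5] M [-0.06, -0.45, -0.02]
t 35.78 z 0.3229 F [-2.7, -0.2, 5.1] M [-0.11, 0.76, -0.07]
to home: tool x -0.0001 y 0.0000 z 0.0002 spin -0.08
```

```bash
python3 -m creep '[[[-0.001,0,0.002,0,0],[0,0,0,0,0]]]' >/dev/null; python3 chk.py 14 &&
python3 -m creep '[[[0,0,0,0,0.5],[0,0,0,0,0.7],[0,0,0,0,1],[0,0,0,0,1],[0,0,0,0,1],[0,0,0,0,1],[0,0,0,0,1],[0,0,0,0,1]]]' && 
python3 -m creep '[[[0,0,-0.05,0,1],[0,0,-0.1,0,1],[0,0,-0.1,0,1],[0,0,-0.15,0,1],[0,0,-0.15,0,1],[0.1,0,-0.1,0,1],[0.15,0,0,0,1],[0.15,0,0,0,1]]]' >/dev/null
python3 - <<'E'
from h import *
o=telemetry.get_obs(); print({k:np.round(o[k],4).tolist() for k in ('clock','tool_pos','opening','force')})
s=snapshot('side'); t=snapshot('top')
for n,c in(('side',s),('top',t)):
    a=cv2.resize(cv2.imread(f'pics/{n}0.png'),None,fx=3,fy=3,interpolation=2); b=cv2.resize(c['frame'][:,:,::-1],None,fx=3,fy=3,interpolation=2)
    R=dict(handle=(205,228,230,258),flange=(195,245,240,275),head=(185,255,235,290),mill=(247,232,268,274),mug=(209,195,252,225),lemon=(298,187,322,208),panh=(350,218,400,236),jam=(336,178,361,215)) if n=='side' else dict(stirrer=(152,215,195,265),mill=(247,217,266,240),panh=(348,285,362,322),jam=(392,220,430,252),mug=(277,136,313,186),orange=(215,277,288,316),spice=(230,162,252,192))
    for k,q in R.items():
        x0,y0,x1,y1=np.array(q)*3; r=cv2.matchTemplate(b[y0-18:y1+18,x0-18:x1+18],a[y0:y1,x0:x1],cv2.TM_CCOEFF_NORMED); _,m,_,l=cv2.minMaxLoc(r); print(n,k,(np.array([l[0]-18,l[1]-18])/3).round(2),round(m,3))
E
```

```text
t 36.15 z 0.3228 F [-5.3, 0.8, 8.4] M [-0.03, 1.61, -0.09]
clock: 36.82
tool_pos: [0.5383, 0.1777, 0.3218]
orientation: [-180.0, -0.0, 173.6]
force: [0.2, -0.6, -0.0]
opening: 0.074
gripper_force: 0.0
{'clock': 37.4833, 'tool_pos': [0.4584, 0.1865, 0.4537], 'opening': 0.0879, 'force': [-1.6803, 1.144, -0.135]}
side handle [ 0.67 -0.33] 0.672
side flange [0.33 1.  ] 0.797
side head [0. 1.] 0.818
side mill [0. 0.] 0.926
side mug [0.33 0.  ] 0.774
side lemon [ 0.   -0.33] 0.956
side panh [0.33 0.67] 0.981
side jam [0. 0.] 0.993
top stirrer [ 0.   -0.67] 0.14
top mill [0. 0.] 0.97
top panh [-0.33  1.  ] 0.963
top jam [0. 0.] 0.997
top mug [0. 0.] 0.932
top orange [0. 0.] 0.97
top spice [0. 0.] 0.997
```

```bash
python3 -m creep '[[[0,-0.18,0,0,1],[0,-0.18,0,0,1],[0,-0.18,0,0,1],[0,-0.18,0,0,1],[0,-0.18,0,0,1],[0,-0.18,0,0,1],[0,-0.18,0,0,1],[0,-0.18,0,0,1]]]' >/dev/null
python3 -m creep '[[[0,-0.18,0,0,1],[0,-0.18,0,0,1],[0,-0.18,0,0,1],[0,-0.18,0,0,1],[0,-0.18,0,0,1],[0,0,0,0,1],[0,0,0,0,1],[0,0,0,0,1]]]'
python3 - <<'E'
from h import *
s=snapshot('side'); t=snapshot('top')
for n,c in(('side',s),('top',t)):
    a=cv2.resize(cv2.imread(f'pics/{n}0.png'),None,fx=3,fy=3,interpolation=2); b=cv2.resize(c['frame'][:,:,::-1],None,fx=3,fy=3,interpolation=2)
    R=dict(handle=(205,228,230,258),flange=(195,245,240,275),head=(185,255,235,290),rod=(195,275,235,310),mug=(209,195,252,225)) if n=='side' else dict(stirrer=(152,215,195,265),handle=(156,228,182,254),stand=(180,205,212,266),panh=(348,285,362,322))
    for k,q in R.items():
        x0,y0,x1,y1=np.array(q)*3; r=cv2.matchTemplate(b[y0-18:y1+18,x0-18:x1+18],a[y0:y1,x0:x1],cv2.TM_CCOEFF_NORMED); _,m,_,l=cv2.minMaxLoc(r); print(n,k,(np.array([l[0]-18,l[1]-18])/3).round(2),round(m,3))
for k in('nut_0',): print([(round(q['confidence'],2),at_z(t,q['uv'],.016)[:2].round(3).tolist()) for q in nets.landmark_of(t,k)])
E
```

```text
clock: 38.92
tool_pos: [0.4067, -0.2789, 0.4521]
orientation: [180.0, -0.0, 173.5]
force: [0.4, 0.8, -0.2]
opening: 0.088
gripper_force: 0.0
side handle [0.   0.33] 0.991
side flange [0.   0.33] 0.992
side head [0.   0.33] 0.993
side rod [-0.33  0.33] 0.978
side mug [0.   0.33] 0.87
top stirrer [0. 0.] 0.987
top handle [-0.33  0.33] 0.966
top stand [0. 0.] 0.96
top panh [-0.67  1.  ] 0.628
[]
```

```bash
python3 -c "
from plant import workorder
print(workorder.close_job())"
```

```text
the job is handed in; nothing more can be done
None
```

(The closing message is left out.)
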